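# Slide a tray of turned blanks across the gap onto a machine's loading dock

## Robot

A 6-joint arm with a two-finger parallel gripper is mounted at the origin on the work surface. World frame = base frame: x ahead of the robot, y to its left, z up, the work surface at z = 0. Lengths are in m, angles in rad, forces in N, time in s.
With the tool pointing down it reaches from about 0.4 to 0.825 m from the base axis. Payload 7 kg.
Tool frame: the origin (TCP) lies at the centre of the arm's flange, where the gripper is bolted on; the fingertips stand 178 mm ahead of it and the grasp point (between the pads) lies 159 mm ahead of it; x points along the fingers, y is the direction in which the jaws open and shut, and the axes are right-handed (so a half turn about x gives the same grasp; the last joint's range is limited). The gripper opens to 88 mm and grips with 3 to 60 N. Pads are 19 mm wide; open, the fingers measure 130 mm over their backs; the gripper's body (78 mm by 193 mm) begins 47 mm behind the grasp point.
Start: joints at [1.607, 0.359, 0.012, 0, -1.224, -0.288], TCP at [0.168, 0.654, 0.405] pointing down, gripper open.
Joint ranges: [-3.07, 3.07], [-1.43, 2.12], [-1.02, 1.25], [-3.03, 1.67], [-3.05, -0], [-3.03, 3.03]. Speed limits (rad/s): [2.39, 2.39, 3.01, 3.14, 3.14, 3.14].

## Interface

Orientations are given as [roll, pitch, yaw] about the fixed x, y, z axes, in that order (R = Rz(yaw) Ry(pitch) Rx(roll)).
In Python, from station import status, viewer, arm gives the robot as it stands. The module is installed in compiled form; this text tells all that it offers.
- The arm moves only by the tool apply_moves, never from a script. Its argument "commands" is a list of rows, each an object of numbers: "dx", "dy", "dz": the shift along the world's x, y, z in mm; "spin": the turn about the world's z in degrees; "hand": the closure, from 0 (fully open) to 1 (shut). A call has exactly 5 rows; each row shifts and turns the commanded pose from where the row before left it; what a row does not reach is not made up. A row lasts 1/8 s, in which the tool goes at most 62.5 mm and 10.7 degrees, less where a joint would pass 70% of its speed; a pose out of reach is approached as far as the arm can. A call is refused whole if a number of a shift passes 62.5 or a number of a turn 10.7, either way. A call with a gripper value outside its range is refused whole. The fingers move at their own pace and stop on an object; "grip_force" is the grip in N (left out, the last holds). Time passes only in rows, so rows that do not move let the fingers close, or fill a call up. It gives the time, the measured TCP pose, the force and the opening at its end, in the units of the state.
- status.get_state(): the state, without advancing time (a new reading comes with each control period).
- viewer.grab_frame(name): name is "side" or "top"; returns the picture (420x560x3 uint8, red, green, blue); there is no depth.
- viewer.camera_info(name): a dict with "fx", "fy", "cx", "cy" (pixels), "D" ([k1, k2, p1, p2, k3] as OpenCV has them; the pictures are not rectified), "eye" and "attitude" of the camera in the world. Camera axes: x right, y up, looking along -z (the intrinsics and any distortion apply to the point x, -y, -z); pixel columns grow to the right and rows downward; lengths in m; the calibration is good to about 2 mm. A picture is of the moment at which its call begins. camera_info takes no time and is no camera call.
- arm.job_done(): hands the job in, once; it reports no verdict.
The state is a dict: "t": time; "q": joint angles; "qd": joint speeds; "joint_efforts": joint torques, N m; "eef_pos": TCP position; "ee_rot": TCP orientation; "force": force on the tool from outside, world axes, zero at the start; "moment": the same for the moment, N m; "width": finger opening in m.
Only numpy, scipy, OpenCV 4.12 (cv2) and the standard library are available. Lean on these libraries where they do the work, as an engineer would, in place of code of your own. Each camera call takes 0.05 s, during which the arm holds its last target.

## Task

Take the grey tray of steel blanks by the upright grip at its tail and slide it off the plywood riser, across the open gap and between the guide rails of the metal dock, without lifting it and without letting its nose sag into the gap. Feel for the black stop block at the far end of the dock and press the tray home with a gentle push of no more than about 10 N, so that the spring plunger is pushed in and the tray's nose is flush against the block, then let go and leave the tray lying flat there. Leave the slug, bottle, cup and screwdriver around it where they are.

Things in the scene. Friction and masses are not known exactly. Their poses are not given: they have to be found in the camera images.
- riser: plywood riser fixed to the bench, 200 (x) by 260 (y) mm, flat top 72 mm above the bench; origin at the centre of its underside on the bench. Its y axis points towards the gap: the edge at the gap is at y = +130 mm
- dock: fixed cream machine dock with a flat aluminium deck, 200 (x) by 250 (y) mm, 90 to 110 mm beyond the riser's edge. Origin on its centre line, 71 mm below the deck's top, which is 1 to 3 mm lower than the riser's. Its y axis is the direction of pushing; the deck runs from y = -125 to +125 mm. It may be up to 12 mm to one side of the riser's centre line and turned by up to 0.05 rad
- dock_deck (a point): point on the deck's top, above the dock's origin, axes as the dock's. Two steel guide rails 12 mm high, 137 mm apart between their inner faces, run along y from -45 to +85 mm; before that they flare out to about 152 mm apart at y = -93 mm
- stop: fixed dark steel bracket on the dock's centre line: origin on the deck's top at dock y = +75 mm, axes as the dock's; its upright, 40 mm high, spans y = 40 to 56 mm. It carries a rigid black stop block 60 mm wide, 27 mm high, on screws. How far the block is screwed out is NOT measured: its face is somewhere between y = -20 and +20 mm of this origin and must be found by touch
- plunger (a joint): brass spring plunger, 10 mm across, that stands 6 mm out of the middle of the stop block's face, 15 mm above the deck; reads 0 when out, 0.006 m when pushed in flush with the block's face; its spring pushes with less than 1 N
- tray_mid (a point): centre of the loose grey plastic tray: 130 (x) by 180 (y) by 25 mm, walls 4 mm, flat underside 12.5 mm below this point, 0.4 to 0.75 kg; six fixed steel blanks in its front half put its centre of mass about 21 mm ahead (+y) of this point. y points to the nose (the end pushed first, 90 mm ahead), x across
- tray_grip (a point): the upright grip of the tray, a flat plate 14 mm thick along tray y, 60 mm wide along tray x, rising to 78 mm above the tray's underside; this point is on its middle plane, 56 mm above the underside and 80 mm behind the tray's centre; axes as the tray's. Held across its 14 mm thickness it keeps the tray level
- nut: round steel slug, 32 mm across, 14 mm tall, standing on the bench in the gap between riser and dock; origin at its underside
- oiler: small closed bottle, 52 mm across, 130 mm tall, beyond the riser; origin at its underside
- cup: steel cup, 70 mm across, 70 mm tall, beyond the dock; origin at its underside
- screwdriver: screwdriver lying on the bench on the robot's side of the gap; origin at its underside
Not all that is in view belongs to the job. Of the things like the part that bears tray_mid, leave any that is green; of the rest the smaller one is meant.

How it is judged:
On the way, in this order (a step that is already met when the one before it is completed fails the run):
1. the tray, level, spans the gap (y of tray_mid in the frame of riser above 0.135 m and y of tray_mid in the frame of dock below -0.1 m and angle between tray_mid's own z axis and vertical below 0.06 rad), for 0.1 s.
2. the tray's nose pushes the plunger in (value of joint plunger above 0.0045 m), for 0.2 s.
At the end, for the whole second after the job is handed in: The tray lies flat on the dock's deck (tilt under 0.02 rad, no more than 3 mm above it), between the rails (within 10 mm of the centre line, 0.06 rad of the dock's axis), with the plunger held in by more than 4.2 of its 6 mm, at rest (value of joint plunger above 0.0042 m and angle between tray_mid's own z axis and vertical below 0.02 rad and angle between the y axis of tray_mid and the y axis of dock, either way round below 0.06 rad and x of tray_mid in the frame of dock between -0.01 and 0.01 m and z of tray_mid in the frame of dock below 0.0865 m and velocity of joint plunger below 0.005 m/s); the robot touches nothing.
It fails at once if the tray sags or tips by more than 0.07 rad (angle between tray_mid's own z axis and vertical above 0.07 rad).
It fails at once if the tray is lifted more than 12 mm above the riser's top instead of slid (z of tray_mid in the frame of riser above 0.0965 m).
It fails at once if the stop block is pressed with more than 15 N (contact force between tray and stop above 15 N).
It fails at once if the slug, bottle, cup or screwdriver is moved by more than 20 mm (distance of any of nut, oiler, cup, screwdriver from where it was at the start of the episode above 0.02 m).
It also fails if it takes over 58 s, if anything falls off the work surface, if the arm or the gripper's body presses on something with over 40 N, if the wrist force passes 120 N, or if a joint passes its speed limit or range.

## Working session

There is one attempt and no reset: what is moved stays moved. The work goes in short steps, Python scripts to look and compute and a tool call to move; the robot and the scene stay as the last step left them, time stands still between calls to the robot, and variables do not carry over. Pictures are saved under pics/ and viewed, and the job is handed in when it is done.

Besides the shell and the picture viewer there is one more tool, called by a JSON object that holds its "op" and its "data". apply_moves: Moves the arm, as the interface text tells. Its arguments: {"type":"object","properties":{"commands":{"type":"array","items":{"type":"object","properties":{"dx":{"type":"number"},"dy":{"type":"number"},"dz":{"type":"number"},"spin":{"type":"number"},"hand":{"type":"number"}}}},"grip_force":{"type":"number"}},"required":["commands"]}

```bash
mkdir -p pics
python3 - <<'E'
from station import status, viewer
import cv2,numpy as np
np.set_printoptions(precision=4,suppress=True)
s=status.get_state();print(s)
for n in("side","top"):
    i=viewer.camera_info(n);print(n,i)
    cv2.imwrite(f"pics/{n}0.png",viewer.grab_frame(n)[:,:,::-1])
E
```

```text
{'t': 0.0, 'q': array([ 1.6071,  0.3594,  0.0111, -0.0003, -1.2241, -0.2881]), 'qd': array([ 0.0014, -0.0016, -0.0003, -0.    , -0.0016,  0.0004]), 'joint_efforts': array([  0.0009, -58.2716,  29.3053,   6.9968,   0.007 ,  -0.0002]), 'eef_pos': array([0.1681, 0.6535, 0.4037]), 'ee_rot': array([ 1.6563,  1.5692, -1.7373]), 'force': array([ 0.2546, -0.3821, -0.1402]), 'moment': array([-0.0372,  0.0135, -0.0253]), 'width': 0.08743275850381069}
side {'fx': 432.2567675864461, 'fy': 432.2567675864461, 'cx': 282.9619104513458, 'cy': 219.00994806049502, 'D': array([0.0367, 0.    , 0.    , 0.    , 0.    ]), 'eye': array([ 0.1484, -0.7702,  0.7226]), 'attitude': array([ 0.9542, -0.0021, -0.4546])}
top {'fx': 482.6013724889304, 'fy': 482.6013724889304, 'cx': 274.181673429752, 'cy': 214.85644903330933, 'D': array([0.0002, 0.    , 0.    , 0.    , 0.    ]), 'eye': array([0.3909, 0.0227, 1.1173]), 'attitude': array([ 0.1432,  0.0046, -1.5908])}
```

View pics/side0.png

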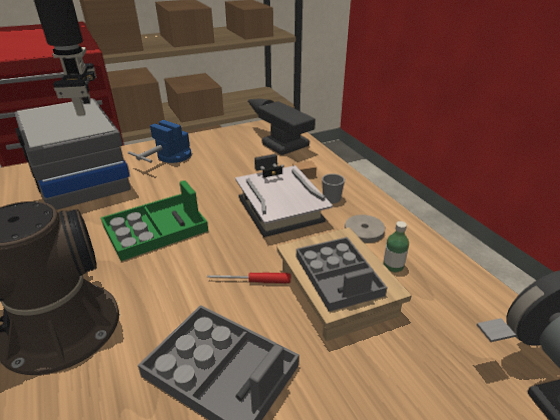

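View pics/top0.png

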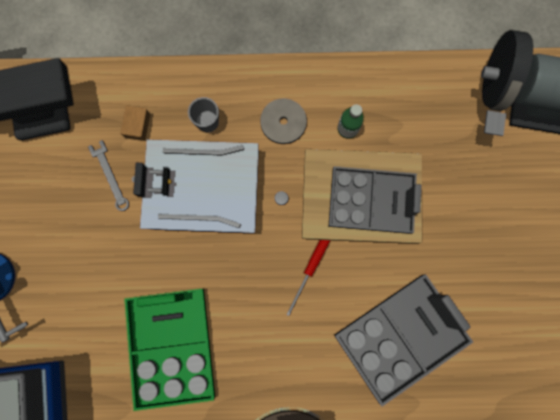

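Candidates (top view): green tray (170,348), which is excluded; large grey tray on the bench (403,338); and the smaller grey tray on the riser (373,200), which I choose. Next is a close crop to check it.

```bash
cat > h.py <<'E'
import numpy as np,cv2
from scipy.spatial.transform import Rotation as R
from station import viewer
def cam(n):
    i=viewer.camera_info(n);K=np.array([[i['fx'],0,i['cx']],[0,i['fy'],i['cy']],[0,0,1]])
    return K,np.array(i['D']),np.array(i['eye']),R.from_euler('xyz',i['attitude']).as_matrix()
def ray(n,px):
    K,D,e,A=cam(n);p=cv2.undistortPoints(np.array(px,float).reshape(-1,1,2),K,D).reshape(-1,2)
    return e,np.c_[p[:,0],-p[:,1],-np.ones(len(p))]@A.T
def onz(n,px,z):
    e,d=ray(n,px);return e+d*((z-e[2])/d[:,2])[:,None]
def proj(n,P):
    K,D,e,A=cam(n);c=(np.atleast_2d(P)-e)@A;c=c*[1,-1,-1]
    return cv2.projectPoints(c,np.zeros(3),np.zeros(3),K,D)[0].reshape(-1,2)
E
python3 - <<'E'
import cv2
a=cv2.imread('pics/top0.png')
cv2.imwrite('pics/c1.png',cv2.resize(a[140:250,295:430],None,fx=5.5,fy=5.4,interpolation=cv2.INTER_CUBIC))
cv2.imwrite('pics/c2.png',cv2.resize(a[130:240,130:265],None,fx=5.5,fy=5.4,interpolation=cv2.INTER_CUBIC))
a=cv2.imread('pics/side0.png')
cv2.imwrite('pics/c3.png',cv2.resize(a[145:335,225:415],None,fx=3.1,fy=3.1,interpolation=cv2.INTER_CUBIC))
E
```

```text
(no output)
```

View pics/c1.png

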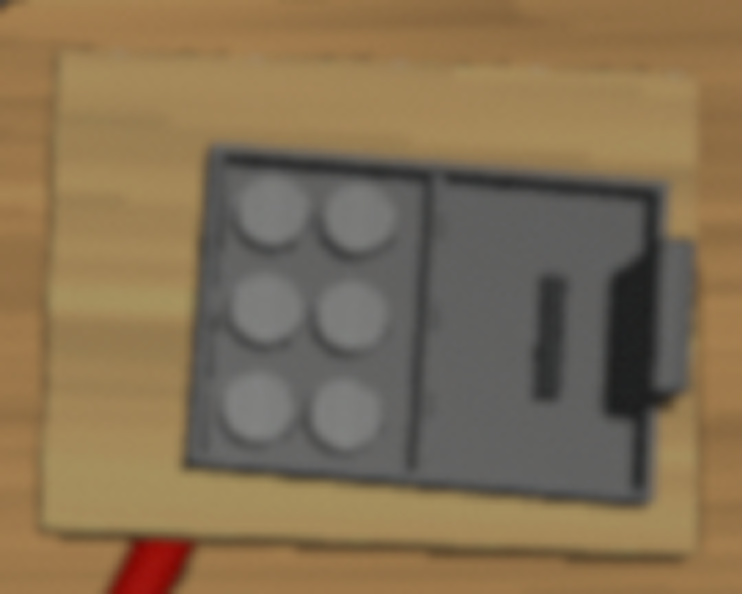

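View pics/c2.png

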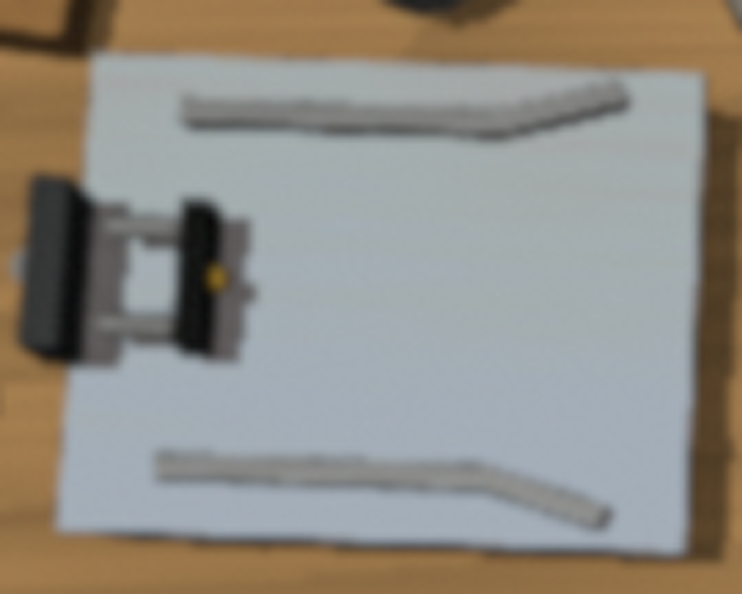

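View pics/c3.png

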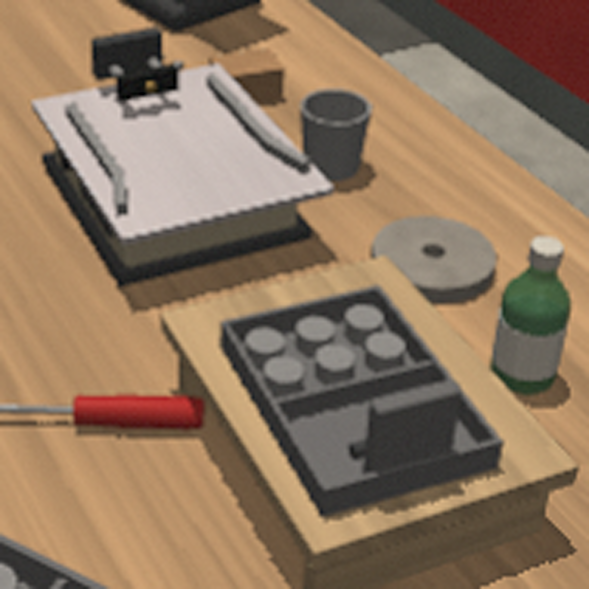

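Run:
```python
from h import *
np.set_printoptions(precision=4,suppress=True)
def P(c,off,z):
    c=np.array(c,float);px=(c+.5)/[5.5,5.4]-.5+off;return onz('top',px,z)[:,:2]
def rect(n,p):
    # order: +y far, -y far, -y near, +y near
    d=(p[0]+p[3]-p[1]-p[2])/2; L=np.linalg.norm(d); w=(p[0]+p[1]-p[2]-p[3])/2
    print(n,'centre',p.mean(0),'L',L,'W',np.linalg.norm(w),'dir off +y (ccw)',np.arctan2(-d[0],d[1]),'w ang',np.arctan2(w[1],w[0]));
rect('tray',P([(210,147),(665,183),(648,503),(185,467)],(295,140),.097))
rect('grip',P([(658,238),(693,240),(690,393),(655,393)],(295,140),.150))
rect('riser',P([(58,52),(695,75),(693,555),(42,530)],(295,140),.072))
rect('dock',P([(92,52),(706,73),(688,553),(57,530)],(130,130),.070))
# rails inner faces at top z=.082
print('railfar inner',P([(183,127),(490,135)],(130,130),.070),'near inner top',P([(155,452),(480,463)],(130,130),.082))
print('stopblk top',P([(180,200),(215,203),(212,355),(178,352)],(130,130),.097))
print('upright top', P([(35,180),(75,182),(72,360),(30,350)],(130,130),.11))
```

```text
tray centre [ 0.5669 -0.1863] L 0.17890591802544795 W 0.12947345308382852 dir off +y (ccw) -0.1019546366714795 w ang -0.11207912232047156
grip centre [ 0.5589 -0.2668] L 0.012905199987231834 W 0.05896188494523185 dir off +y (ccw) -0.050665922204982054 w ang -0.08089745754293819
riser centre [ 0.5815 -0.1699] L 0.25721884386912747 W 0.19843458778587766 dir off +y (ccw) -0.05941885217947919 w ang -0.06410058874208185
dock centre [0.6123 0.188 ] L 0.251086259052777 W 0.2002561665868192 dir off +y (ccw) -0.0575030477454925 w ang -0.05128265326761889
railfar inner [[0.6865 0.2706]
 [0.6805 0.1457]] near inner top [[0.5488 0.277 ]
 [0.5417 0.1487]]
stopblk top [[0.6487 0.265 ]
 [0.6472 0.2511]
 [0.5851 0.2516]
 [0.5866 0.2649]]
upright top [[0.6548 0.3186]
 [0.6536 0.3029]
 [0.5818 0.3028]
 [0.5861 0.3191]]
```

```bash
cat > st.py <<'E'
from h import *
from station import status
np.set_printoptions(precision=4,suppress=True)
s=status.get_state();M=R.from_euler('xyz',s['ee_rot']).as_matrix()
print('t',s['t'],'tcp',s['eef_pos'],'down',M[:,0],'jaw',M[:,1],'jaw ccw from +y deg',np.degrees(np.arctan2(-M[0,1],M[1,1])),'F',s['force'],'Mo',s['moment'],'w',s['width'],'q',s['q'])
g=s['eef_pos']+M[:,0]*.159;print('grasp pt',g)
E
python3 st.py
```

```text
t 0.1 tcp [0.1681 0.6536 0.4038] down [-0.0003 -0.0014 -1.    ] jaw [-0.2492 -0.9684  0.0015] jaw ccw from +y deg 165.5693362715435 F [-0.3357 -0.0518 -0.3759] Mo [0.0032 0.0028 0.0292] w 0.08740652013979566 q [ 1.6071  0.3593  0.0112 -0.0003 -1.2241 -0.2881]
grasp pt [0.1681 0.6533 0.2448]
```

{"op": "apply_moves", "data": {"commands": [{"dx": 44, "dy": -43, "spin": 1.7, "hand": 0}, {"dx": 44, "dy": -43, "spin": 1.7, "hand": 0}, {"dx": 44, "dy": -43, "spin": 1.7, "hand": 0}, {"dx": 44, "dy": -43, "spin": 1.7, "hand": 0}, {"dx": 44, "dy": -43, "spin": 1.6, "hand": 0}]}}

```text
invalid input at $.commands[0]: expected keys dx, dy, dz, spin, hand
```

{"op": "apply_moves", "data": {"commands": [{"dx": 20, "dy": -58, "hand": 0}, {"dx": 20, "dy": -58, "hand": 0}, {"dx": 20, "dy": -58, "hand": 0}, {"dx": 20, "dy": -58, "hand": 0}, {"dx": 20, "dy": -58, "hand": 0}]}}

```text
invalid input at $.commands[0]: expected keys dx, dy, dz, spin, hand
```

{"op": "apply_moves", "data": {"commands": [{"dx": 10, "dy": -60, "hand": 0}, {"dx": 10, "dy": -60, "hand": 0}, {"dx": 10, "dy": -60, "hand": 0}, {"dx": 10, "dy": -60, "hand": 0}, {"dx": 10, "dy": -60, "hand": 0}]}}

```text
invalid input at $.commands[0]: expected keys dx, dy, dz, spin, hand
```

{"op": "apply_moves", "data": {"commands": [{"dx": 44, "dy": -43, "dz": 0, "spin": 1.7, "hand": 0}, {"dx": 44, "dy": -43, "dz": 0, "spin": 1.7, "hand": 0}, {"dx": 44, "dy": -43, "dz": 0, "spin": 1.7, "hand": 0}, {"dx": 44, "dy": -43, "dz": 0, "spin": 1.7, "hand": 0}, {"dx": 44, "dy": -43, "dz": 0, "spin": 1.6, "hand": 0}]}}

```text
t: 0.72
eef_pos: [0.3892, 0.437, 0.4045]
ee_rot: [1.095, 1.57, -2.151]
force: [1.0, 1.3, 0.6]
width: 0.0876
```

{"op": "apply_moves", "data": {"commands": [{"dx": 20, "dy": -58, "dz": 0, "spin": 0, "hand": 0}, {"dx": 20, "dy": -58, "dz": 0, "spin": 0, "hand": 0}, {"dx": 20, "dy": -58, "dz": 0, "spin": 0, "hand": 0}, {"dx": 20, "dy": -58, "dz": 0, "spin": 0, "hand": 0}, {"dx": 20, "dy": -58, "dz": 0, "spin": 0, "hand": 0}]}}

```text
t: 1.35
eef_pos: [0.4883, 0.1467, 0.4047]
ee_rot: [-1.24, 1.571, 1.797]
force: [1.5, 0.9, 0.3]
width: 0.0877
```

{"op": "apply_moves", "data": {"commands": [{"dx": 10, "dy": -60, "dz": 0, "spin": 0, "hand": 0}, {"dx": 10, "dy": -60, "dz": 0, "spin": 0, "hand": 0}, {"dx": 10, "dy": -60, "dz": 0, "spin": 0, "hand": 0}, {"dx": 10, "dy": -60, "dz": 0, "spin": 0, "hand": 0}, {"dx": 10, "dy": -60, "dz": 0, "spin": 0, "hand": 0}]}}

```text
t: 1.98
eef_pos: [0.5381, -0.1533, 0.4046]
ee_rot: [-0.688, 1.571, 2.348]
force: [0.6, 0.8, 1.2]
width: 0.0876
```

```bash
python3 st.py
```

```text
t 1.975 tcp [ 0.5381 -0.1533  0.4046] down [-0.0001  0.0001 -1.    ] jaw [-0.1049 -0.9945 -0.0001] jaw ccw from +y deg 173.97898328655154 F [0.6202 0.7601 1.1699] Mo [ 0.0854 -0.2328  0.004 ] w 0.08762012454976764 q [ 0.0723  0.1695 -0.2462 -0.0001 -1.1551  1.3935]
grasp pt [ 0.538  -0.1533  0.2456]
```

{"op": "apply_moves", "data": {"commands": [{"dx": 8, "dy": -45, "dz": 0, "spin": 0, "hand": 0}, {"dx": 8, "dy": -45, "dz": 0, "spin": 0, "hand": 0}, {"dx": 5, "dy": -24, "dz": 0, "spin": 0, "hand": 0}, {"dx": 0, "dy": 0, "dz": -25, "spin": 0, "hand": 0}, {"dx": 0, "dy": 0, "dz": -25, "spin": 0, "hand": 0}]}}

```text
t: 2.6
eef_pos: [0.5589, -0.2659, 0.3536]
ee_rot: [-0.556, 1.57, 2.479]
force: [-0.1, -0.2, -0.2]
width: 0.0875
```

```bash
python3 st.py
python3 - <<'E'
from h import *
for n,(x0,y0,x1,y1) in (("side",(225,145,415,335)),("top",(295,110,455,250))):
    a=viewer.grab_frame(n)[:,:,::-1];cv2.imwrite(f'pics/{n}1.png',a);cv2.imwrite(f'pics/{n}1c.png',cv2.resize(a[y0:y1,x0:x1],None,fx=3,fy=3))
E
```

```text
t 2.6 tcp [ 0.5589 -0.2659  0.3536] down [-0.0003  0.0003 -1.    ] jaw [-0.1062 -0.9943 -0.0002] jaw ccw from +y deg 173.90178227304327 F [-0.1156 -0.1857 -0.196 ] Mo [ 0.0018 -0.0046 -0.0235] w 0.08752606743929682 q [-0.129   0.304  -0.1885 -0.0002 -1.0786  1.5935]
grasp pt [ 0.5589 -0.2659  0.1946]
```

View pics/side1c.png

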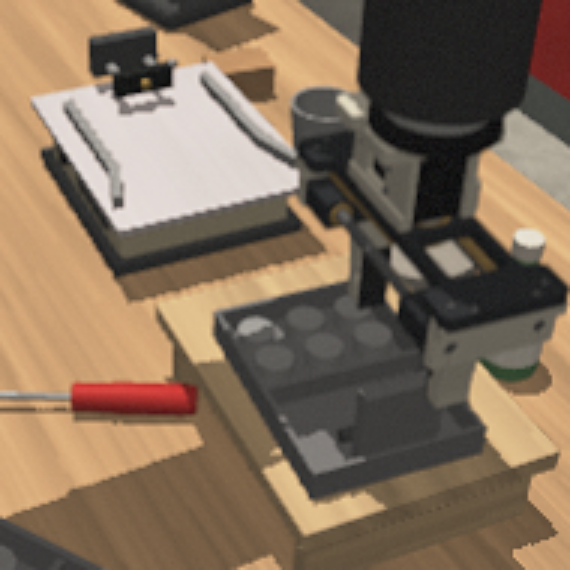

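View pics/top1c.png

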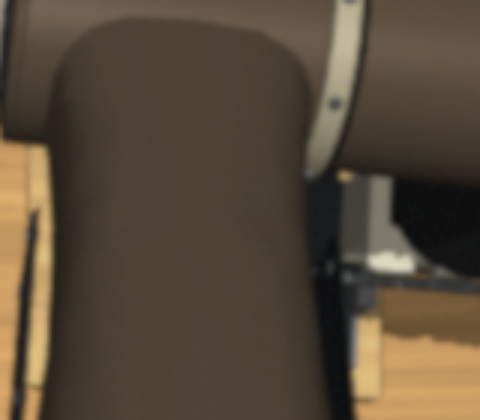

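The side view shows the open fingers at crop (370,290) and (450,375), above the grip plate at (390,410). They straddle it as they come down. I'll descend and close.

{"op": "apply_moves", "data": {"commands": [{"dx": 0, "dy": -1, "dz": -20, "spin": 0, "hand": 0}, {"dx": 0, "dy": 0, "dz": -20, "spin": 0, "hand": 0}, {"dx": 0, "dy": 0, "dz": -15, "spin": 0, "hand": 0}, {"dx": 0, "dy": 0, "dz": -10, "spin": 0, "hand": 0}, {"dx": 0, "dy": 0, "dz": 0, "spin": 0, "hand": 0}]}}

```text
t: 3.32
eef_pos: [0.5591, -0.2662, 0.2893]
ee_rot: [0.005, 1.57, 3.042]
force: [0.1, 0.6, 0.7]
width: 0.0875
```

```bash
python3 st.py
python3 - <<'E'
from h import *
for n,(x0,y0,x1,y1) in (("side",(225,145,415,335)),):
    a=viewer.grab_frame(n)[:,:,::-1];cv2.imwrite(f'pics/{n}2c.png',cv2.resize(a[y0:y1,x0:x1],None,fx=3,fy=3))
E
```

```text
t 3.325 tcp [ 0.5591 -0.2662  0.2893] down [-0.0011  0.0001 -1.    ] jaw [-0.1049 -0.9945  0.    ] jaw ccw from +y deg 173.98113811839525 F [0.0961 0.5716 0.6756] Mo [-0.0236 -0.0577  0.0326] w 0.0875057927429701 q [-0.1295  0.363  -0.264   0.     -0.9449  1.5952]
grasp pt [ 0.559  -0.2662  0.1303]
```

View pics/side2c.png

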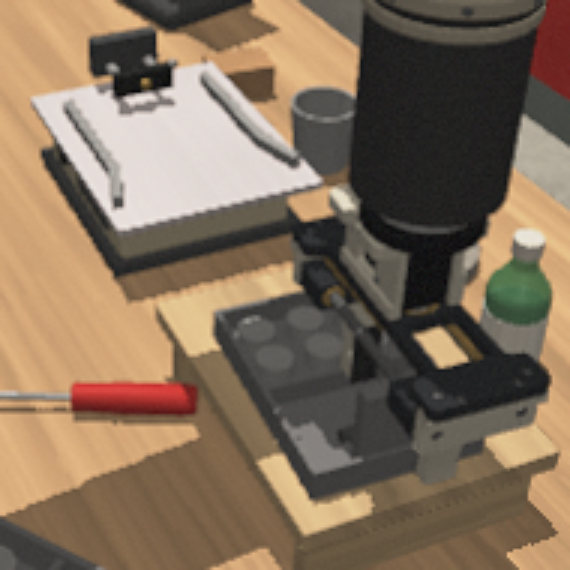

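{"op": "apply_moves", "data": {"commands": [{"dx": 0, "dy": 0, "dz": -1.5, "spin": 0, "hand": 0.6}, {"dx": 0, "dy": 0, "dz": 0, "spin": 0, "hand": 0.75}, {"dx": 0, "dy": 0, "dz": 0, "spin": 0, "hand": 0.85}, {"dx": 0, "dy": 0, "dz": 0, "spin": 0, "hand": 1}, {"dx": 0, "dy": 0, "dz": 0, "spin": 0, "hand": 1}], "grip_force": 50}}

```text
t: 4.0
eef_pos: [0.5592, -0.2663, 0.2882]
ee_rot: [3.008, 1.571, -0.238]
force: [-0.2, -0.6, -0.3]
width: 0.043
```

```bash
python3 st.py
```

```text
t 4.0 tcp [ 0.5592 -0.2663  0.2882] down [ 0.0001 -0.     -1.    ] jaw [-0.105  -0.9945  0.    ] jaw ccw from +y deg 173.97295733300456 F [-0.1873 -0.5781 -0.2671] Mo [-0.0342  0.0058 -0.0044] w 0.04298732777203185 q [-0.1296  0.3638 -0.2654  0.     -0.9414  1.5952]
grasp pt [ 0.5592 -0.2663  0.1292]
```

{"op": "apply_moves", "data": {"commands": [{"dx": 0, "dy": 0, "dz": 0, "spin": 0, "hand": 1}, {"dx": 0, "dy": 0, "dz": 0, "spin": 0, "hand": 1}, {"dx": 0, "dy": 0, "dz": 0, "spin": 0, "hand": 1}, {"dx": 0, "dy": 0, "dz": 0, "spin": 0, "hand": 1}, {"dx": 0, "dy": 0, "dz": 0, "spin": 0, "hand": 1}], "grip_force": 50}}

```text
t: 4.62
eef_pos: [0.5592, -0.2665, 0.2882]
ee_rot: [1.638, 1.571, -1.609]
force: [0.2, -2.8, -0.9]
width: 0.0136
```

```bash
python3 st.py
```

```text
t 4.625 tcp [ 0.5592 -0.2665  0.2882] down [-0.     -0.0003 -1.    ] jaw [-0.1052 -0.9945  0.0003] jaw ccw from +y deg 173.96370024192765 F [ 0.1986 -2.8396 -0.8678] Mo [-1.0981 -0.0337 -0.1304] w 0.013629439850071891 q [-0.1299  0.364  -0.2655  0.0003 -0.9413  1.5952]
grasp pt [ 0.5592 -0.2666  0.1292]
```

{"op": "apply_moves", "data": {"commands": [{"dx": 2, "dy": 8, "dz": 0, "spin": 0.3, "hand": 1}, {"dx": 3, "dy": 14, "dz": 0, "spin": 0.6, "hand": 1}, {"dx": 3, "dy": 14, "dz": 0, "spin": 0.6, "hand": 1}, {"dx": 3, "dy": 14, "dz": 0, "spin": 0.6, "hand": 1}, {"dx": 3, "dy": 10, "dz": 0, "spin": 0.4, "hand": 1}], "grip_force": 60}}

```text
t: 5.25
eef_pos: [0.5733, -0.2052, 0.2882]
ee_rot: [0.055, 1.571, 3.137]
force: [-0.3, -3.5, -0.4]
width: 0.0136
```

{"op": "apply_moves", "data": {"commands": [{"dx": 0, "dy": 0, "dz": 1, "spin": 0.4, "hand": 1}, {"dx": 0, "dy": 0, "dz": 1, "spin": 0, "hand": 1}, {"dx": 0, "dy": 0, "dz": 0, "spin": 0, "hand": 1}, {"dx": 0, "dy": 0, "dz": 0, "spin": 0, "hand": 1}, {"dx": 0, "dy": 0, "dz": 0, "spin": 0, "hand": 1}]}}

```text
t: 5.88
eef_pos: [0.5731, -0.2065, 0.29]
ee_rot: [-0.135, 1.57, 2.952]
force: [0.2, 0.7, -7.2]
width: 0.0137
```

```bash
python3 st.py
python3 - <<'E'
from h import *
for n,(x0,y0,x1,y1) in (("side",(225,145,415,335)),):
    a=viewer.grab_frame(n)[:,:,::-1];cv2.imwrite(f'pics/{n}3c.png',cv2.resize(a[y0:y1,x0:x1],None,fx=3,fy=3))
E
```

```text
t 5.875 tcp [ 0.5731 -0.2065  0.29  ] down [-0.0003  0.0001 -1.    ] jaw [-0.0549 -0.9985 -0.    ] jaw ccw from +y deg 176.85051108540762 F [ 0.2041  0.6691 -7.174 ] Mo [-0.7443  0.0465 -0.0225] w 0.01368407760683392 q [-0.0256  0.3472 -0.2867 -0.0001 -0.9372  1.5415]
grasp pt [ 0.573  -0.2065  0.131 ]
```

View pics/side3c.png

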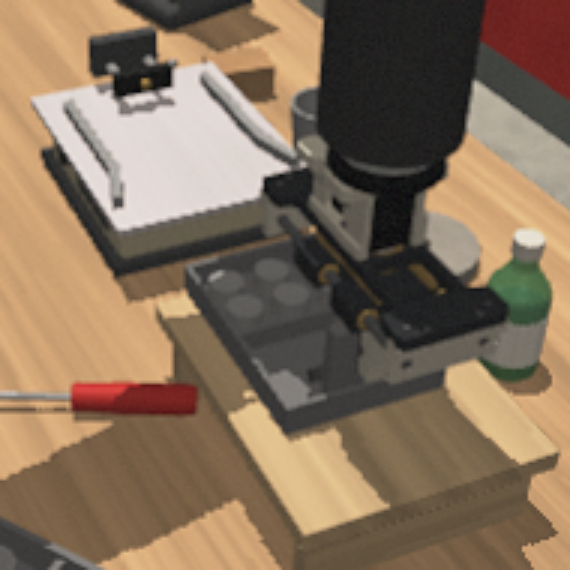

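The tray is held with almost its full weight (7.2 N) about 1.8 mm up, and it looks level. I'll carry on across the gap.

{"op": "apply_moves", "data": {"commands": [{"dx": 1, "dy": 6, "dz": 0, "spin": 0, "hand": 1}, {"dx": 3, "dy": 12, "dz": 0, "spin": 0, "hand": 1}, {"dx": 3, "dy": 13, "dz": 0, "spin": 0, "hand": 1}, {"dx": 3, "dy": 13, "dz": 0, "spin": 0, "hand": 1}, {"dx": 3, "dy": 12, "dz": 0, "spin": 0, "hand": 1}]}}

```text
t: 6.55
eef_pos: [0.5865, -0.1491, 0.2902]
ee_rot: [-2.966, 1.571, 0.121]
force: [0.3, 0.1, -7.7]
width: 0.0138
```

{"op": "apply_moves", "data": {"commands": [{"dx": 3, "dy": 12, "dz": 0, "spin": 0, "hand": 1}, {"dx": 3, "dy": 12, "dz": 0, "spin": 0, "hand": 1}, {"dx": 3, "dy": 12, "dz": 0, "spin": 0, "hand": 1}, {"dx": 2, "dy": 8, "dz": 0, "spin": 0, "hand": 1}, {"dx": 0, "dy": 4, "dz": 0, "spin": 0, "hand": 1}]}}

```text
t: 7.18
eef_pos: [0.5973, -0.1018, 0.2901]
ee_rot: [0.578, 1.571, -2.617]
force: [-0.7, -0.7, -7.4]
width: 0.0138
```

```bash
python3 st.py
python3 - <<'E'
from h import *
for n,(x0,y0,x1,y1) in (("side",(225,145,415,335)),("top",(130,110,320,250))):
    a=viewer.grab_frame(n)[:,:,::-1];cv2.imwrite(f'pics/{n}4c.png',cv2.resize(a[y0:y1,x0:x1],None,fx=4 if n=='top' else 3.1,fy=4 if n=='top' else 3.1,interpolation=cv2.INTER_CUBIC))
E
```

```text
t 7.175 tcp [ 0.5973 -0.1018  0.2901] down [-0.0001 -0.     -1.    ] jaw [-0.0542 -0.9985  0.    ] jaw ccw from +y deg 176.8945805451578 F [-0.7197 -0.6703 -7.4185] Mo [-0.7709  0.0437  0.0046] w 0.013778956423866593 q [ 0.1533  0.3423 -0.294   0.     -0.9347  1.3633]
grasp pt [ 0.5973 -0.1018  0.1311]
```

View pics/side4c.png

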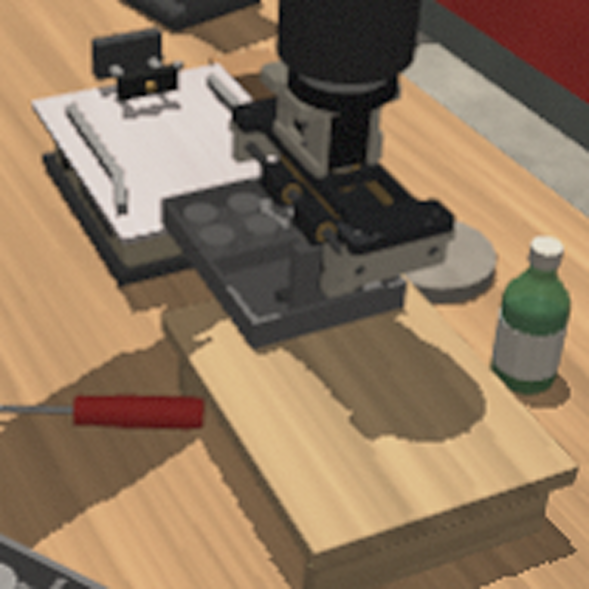

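View pics/top4c.png

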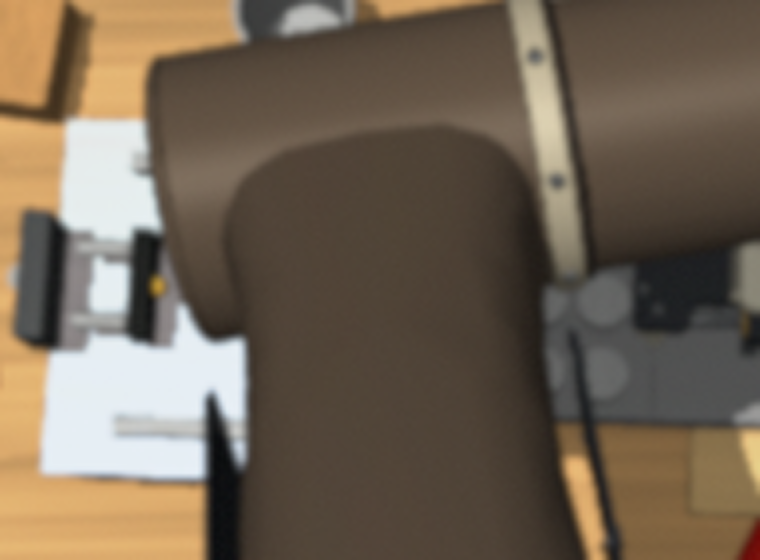

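```bash
python3 - <<'E'
from h import *
np.set_printoptions(precision=2,suppress=True)
c=np.array([.6017,-.0219]);a=-.054
ex=np.array([np.cos(a),np.sin(a)]);ey=np.array([-np.sin(a),np.cos(a)])
P=[np.r_[c+ex*x+ey*y,z] for x,y,z in[(-.065,.09,.0985),(-.065,.09,.0735),(-.065,-.09,.0985),(-.065,-.09,.0735),(.065,.09,.0985)]]
p=proj('side',P);print((p-[225,145]+.5)*3.1-.5)
E
python3 - <<'E'
import cv2
a=cv2.imread('pics/side4c.png');cv2.imwrite('pics/z4.png',cv2.resize(a[150:370,130:420],None,fx=2.6,fy=2.6,interpolation=cv2.INTER_CUBIC))
E
```

```text
[[159.8  196.97]
 [160.01 221.51]
 [252.57 323.14]
 [251.47 349.2 ]
 [298.86 164.52]]
```

View pics/z4.png

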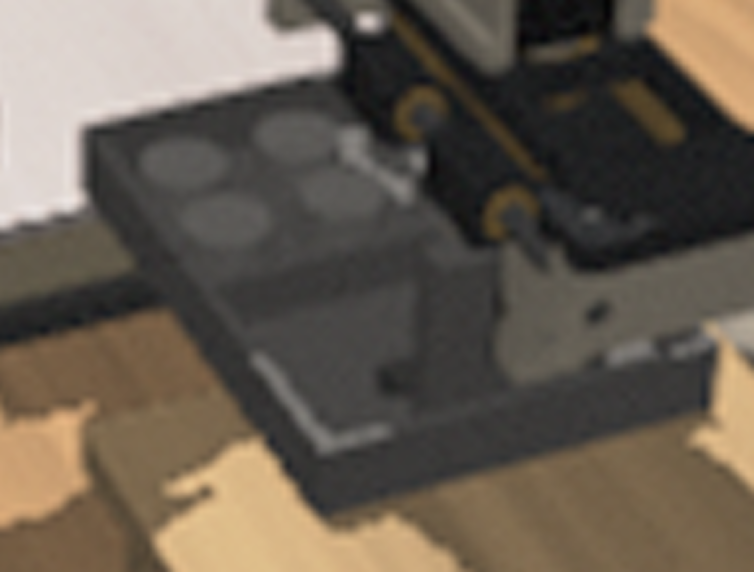

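Run:
```python
from h import *
a=viewer.grab_frame('top')[:,:,::-1];cv2.imwrite('pics/top5z.png',cv2.resize(a[170:225,255:345],None,fx=8,fy=8,interpolation=cv2.INTER_CUBIC))
```

```text
(no output)
```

View pics/top5z.png

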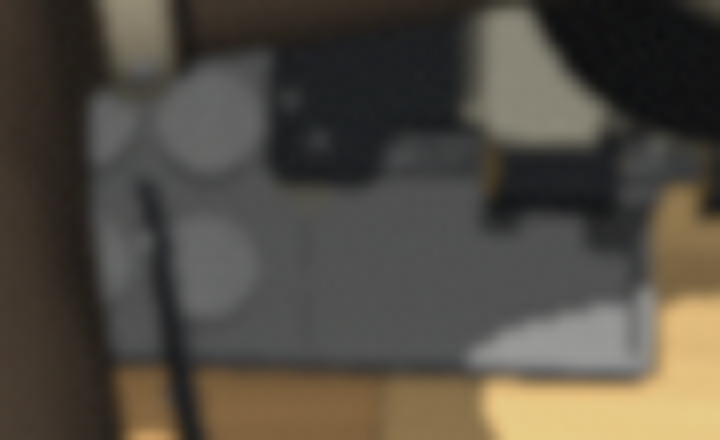

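Run:
```python
from h import *
c=np.array([(120,362),(300,367),(640,379),(653,379)],float)
p=onz('top',(c+.5)/8-.5+[255,170],.0985);print(p)
# expected near edge x at these y for tray on axis with tcp-based centre
a=-.054;ex=np.array([np.cos(a),np.sin(a)]);c0=np.array([.6017,-.0219])
print((p[:,:2]-c0)@ex)
```

```text
[[ 0.53811232  0.03427203  0.0985    ]
 [ 0.53577678 -0.01366841  0.0985    ]
 [ 0.53068356 -0.10409094  0.0985    ]
 [ 0.53061228 -0.1075499   0.0985    ]]
[-0.06652681 -0.06627142 -0.06647677 -0.06636125]
```

{"op": "apply_moves", "data": {"commands": [{"dx": 2, "dy": 8, "dz": 0.5, "spin": 0, "hand": 1}, {"dx": 1, "dy": 14, "dz": 0, "spin": 0, "hand": 1}, {"dx": 1, "dy": 16, "dz": 0, "spin": 0, "hand": 1}, {"dx": 1, "dy": 16, "dz": 0, "spin": 0, "hand": 1}, {"dx": 1, "dy": 16, "dz": 0, "spin": 0, "hand": 1}]}}

```text
t: 7.95
eef_pos: [0.6032, -0.0309, 0.2907]
ee_rot: [-1.6, 1.571, 1.487]
force: [-0.3, 0.6, -7.1]
width: 0.0138
```

{"op": "apply_moves", "data": {"commands": [{"dx": 1, "dy": 14, "dz": 0, "spin": 0, "hand": 1}, {"dx": 0.5, "dy": 12, "dz": 0, "spin": 0, "hand": 1}, {"dx": 0.5, "dy": 10, "dz": 0, "spin": 0, "hand": 1}, {"dx": 0.5, "dy": 7, "dz": 0, "spin": 0, "hand": 1}, {"dx": 0, "dy": 3, "dz": 0, "spin": 0, "hand": 1}]}}

```text
t: 8.57
eef_pos: [0.6055, 0.0139, 0.2905]
ee_rot: [0.392, 1.57, -2.804]
force: [-1.7, -1.0, -7.2]
width: 0.0138
```

```bash
python3 st.py
python3 - <<'E'
from h import *
for n,(x0,y0,x1,y1) in (("side",(225,145,365,255)),("top",(130,110,320,250))):
    a=viewer.grab_frame(n)[:,:,::-1];f=4 if n=='top' else 5
    cv2.imwrite(f'pics/{n}6c.png',cv2.resize(a[y0:y1,x0:x1],None,fx=f,fy=f,interpolation=cv2.INTER_CUBIC))
E
```

```text
t 8.575 tcp [0.6055 0.0139 0.2905] down [-0.0006 -0.0002 -1.    ] jaw [-0.0544 -0.9985  0.0003] jaw ccw from +y deg 176.88252206738005 F [-1.695  -1.004  -7.2177] Mo [-1.0866  0.7536  0.1474] w 0.013789153436057223 q [ 0.3452  0.3417 -0.2938 -0.     -0.936   1.1712]
grasp pt [0.6054 0.0139 0.1315]
```

View pics/side6c.png

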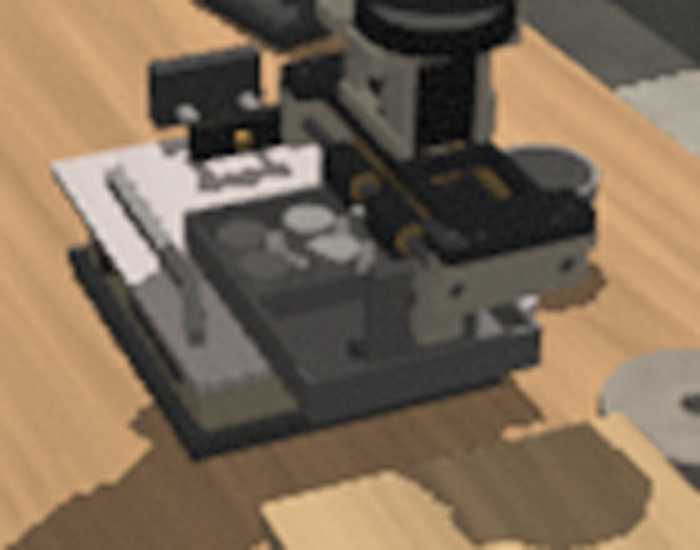

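View pics/top6c.png

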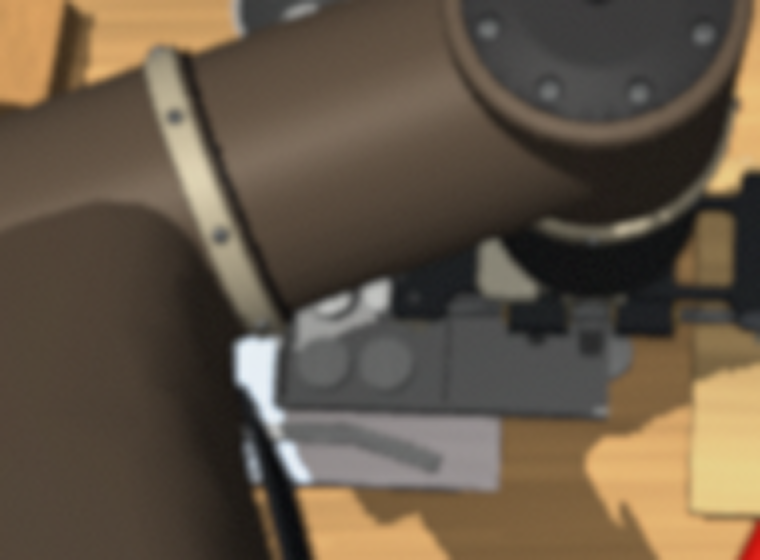

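Run:
```python
from h import *
a=viewer.grab_frame('top')[:,:,::-1];cv2.imwrite('pics/top7z.png',cv2.resize(a[180:235,190:290],None,fx=8,fy=8,interpolation=cv2.INTER_CUBIC))
```

```text
(no output)
```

View pics/top7z.png

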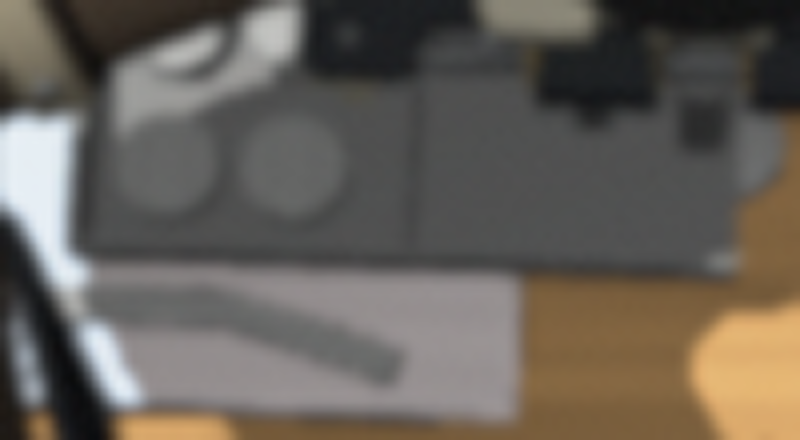

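Run:
```python
from h import *
np.set_printoptions(precision=4,suppress=True)
f=lambda c,z:onz('top',(np.array(c,float)+.5)/8-.5+[190,180],z)
print('tray edge',f([(85,254),(400,264),(725,275)],.0985))
print('rail inner',f([(90,287),(200,290)],.082), 'bend',f([(215,290)],.082))
e=f([(85,254),(725,275)],.0985);d=e[0]-e[1];print('yaw',-d[0]/d[1])
print('dock tail edge',f([(518,415)],.070))
```

```text
tray edge [[0.5487 0.1823 0.0985]
 [0.5443 0.0982 0.0985]
 [0.5395 0.0116 0.0985]]
rail inner [[0.5422 0.1835 0.082 ]
 [0.5408 0.1537 0.082 ]] bend [[0.5407 0.1497 0.082 ]]
yaw -0.05383597249169083
dock tail edge [[0.5063 0.0686 0.07  ]]
```

The near-side gap is about 6.5 mm of the 7 mm total, and the force is about -1.7 N in x. Together these say the tray is touching the far rail. I'll shift about 3 mm in -x, then lower onto the deck.

{"op": "apply_moves", "data": {"commands": [{"dx": -1.5, "dy": 0, "dz": 0, "spin": 0, "hand": 1}, {"dx": -2, "dy": 0, "dz": 0, "spin": 0, "hand": 1}, {"dx": 0, "dy": 0, "dz": -1, "spin": 0, "hand": 1}, {"dx": 0, "dy": 0, "dz": -1, "spin": 0, "hand": 1}, {"dx": 0, "dy": 0, "dz": 0, "spin": 0, "hand": 1}]}}

```text
t: 9.35
eef_pos: [0.6022, 0.0136, 0.2885]
ee_rot: [0.541, 1.571, -2.655]
force: [-0.4, 0.1, -6.9]
width: 0.0135
```

```bash
python3 st.py
```

```text
t 9.35 tcp [0.6022 0.0136 0.2885] down [-0.0001 -0.0001 -1.    ] jaw [-0.0546 -0.9985  0.0001] jaw ccw from +y deg 176.86727862229034 F [-0.3567  0.0584 -6.8682] Mo [-0.7182  0.081   0.0625] w 0.013514011364822866 q [ 0.3467  0.3386 -0.3038  0.     -0.9285  1.1694]
grasp pt [0.6022 0.0136 0.1295]
```

{"op": "apply_moves", "data": {"commands": [{"dx": 0, "dy": 0, "dz": -0.7, "spin": 0, "hand": 1}, {"dx": 0, "dy": 0, "dz": -0.5, "spin": 0, "hand": 1}, {"dx": 0, "dy": 0, "dz": 0, "spin": 0, "hand": 1}, {"dx": 0, "dy": 0, "dz": 0, "spin": 0, "hand": 1}, {"dx": 0, "dy": 0, "dz": 0, "spin": 0, "hand": 1}]}}

```text
t: 9.98
eef_pos: [0.6022, 0.0137, 0.2875]
ee_rot: [-2.888, 1.571, 0.199]
force: [-0.1, -0.5, -6.0]
width: 0.0136
```

```bash
python3 st.py
```

```text
t 9.975 tcp [0.6022 0.0137 0.2875] down [ 0.0002  0.     -1.    ] jaw [-0.0545 -0.9985 -0.    ] jaw ccw from +y deg 176.87378231061135 F [-0.1251 -0.493  -5.9824] Mo [-0.7005  0.0793  0.0329] w 0.01362792617971599 q [ 0.3468  0.3397 -0.305   0.     -0.926   1.1694]
grasp pt [0.6023 0.0137 0.1285]
```

{"op": "apply_moves", "data": {"commands": [{"dx": 0.4, "dy": 7, "dz": 0, "spin": 0, "hand": 1}, {"dx": 0.6, "dy": 12, "dz": 0, "spin": 0, "hand": 1}, {"dx": 0.7, "dy": 13, "dz": 0, "spin": 0, "hand": 1}, {"dx": 0.5, "dy": 9, "dz": 0, "spin": 0, "hand": 1}, {"dx": 0.2, "dy": 4, "dz": 0, "spin": 0, "hand": 1}]}}

```text
t: 10.6
eef_pos: [0.6046, 0.0596, 0.2875]
ee_rot: [1.95, 1.571, -1.246]
force: [-0.2, -0.4, -4.6]
width: 0.014
```

{"op": "apply_moves", "data": {"commands": [{"dx": 0, "dy": 0, "dz": -0.5, "spin": 0, "hand": 1}, {"dx": 0, "dy": 0, "dz": -0.5, "spin": 0, "hand": 1}, {"dx": 0, "dy": 0, "dz": 0, "spin": 0, "hand": 1}, {"dx": 0, "dy": 0, "dz": 0, "spin": 0, "hand": 1}, {"dx": 0, "dy": 0, "dz": 0, "spin": 0, "hand": 1}]}}

```text
t: 11.22
eef_pos: [0.6049, 0.0588, 0.2871]
ee_rot: [-2.707, 1.569, 0.38]
force: [-2.4, 4.0, 4.0]
width: 0.0137
```

```bash
python3 st.py
python3 - <<'E'
from h import *
for n,(x0,y0,x1,y1) in (("side",(235,145,355,245)),("top",(130,120,290,240))):
    a=viewer.grab_frame(n)[:,:,::-1];f=5 if n=='top' else 6
    cv2.imwrite(f'pics/{n}8c.png',cv2.resize(a[y0:y1,x0:x1],None,fx=f,fy=f,interpolation=cv2.INTER_CUBIC))
E
```

```text
t 11.225 tcp [0.6049 0.0588 0.2871] down [ 0.0013  0.0005 -1.    ] jaw [-0.0544 -0.9985 -0.0006] jaw ccw from +y deg 176.87980287928693 F [-2.3608  3.9587  3.9856] Mo [1.5291 0.9348 0.0649] w 0.013685523586389123 q [ 0.4181  0.3476 -0.2938  0.0001 -0.928   1.0982]
grasp pt [0.6051 0.0589 0.1281]
```

View pics/side8c.png

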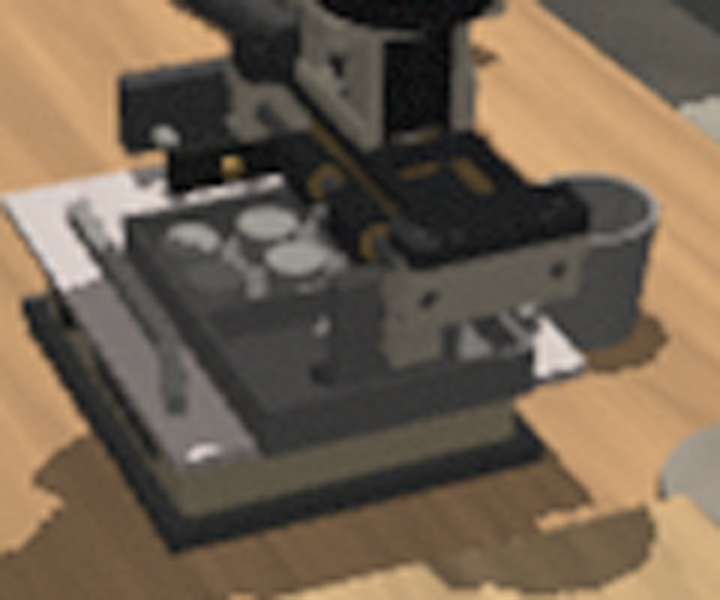

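View pics/top8c.png

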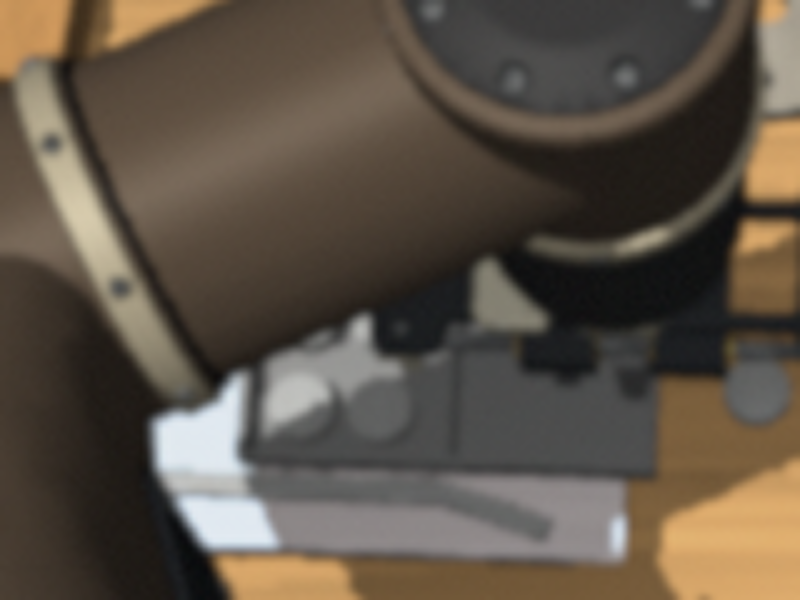

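{"op": "apply_moves", "data": {"commands": [{"dx": 0, "dy": 0, "dz": 0.5, "spin": 0, "hand": 1}, {"dx": 0.2, "dy": 3, "dz": 0, "spin": 0, "hand": 1}, {"dx": 0.2, "dy": 4, "dz": 0, "spin": 0, "hand": 1}, {"dx": 0.2, "dy": 3, "dz": 0, "spin": 0, "hand": 1}, {"dx": 0, "dy": 1, "dz": 0, "spin": 0, "hand": 1}]}}

```text
t: 11.95
eef_pos: [0.6052, 0.0686, 0.2871]
ee_rot: [1.402, 1.569, -1.795]
force: [-0.8, -6.2, 3.9]
width: 0.0139
```

```bash
python3 st.py
```

```text
t 11.95 tcp [0.6052 0.0686 0.2871] down [-0.0004 -0.0017 -1.    ] jaw [-0.0551 -0.9985  0.0018] jaw ccw from +y deg 176.84271954958552 F [-0.7801 -6.1705  3.9357] Mo [-1.6913 -0.0022 -0.1156] w 0.013920379263297455 q [ 0.4337  0.3501 -0.2905  0.0018 -0.9312  1.081 ]
grasp pt [0.6052 0.0683 0.1281]
```

{"op": "apply_moves", "data": {"commands": [{"dx": 0, "dy": 0, "dz": 0.4, "spin": 0, "hand": 1}, {"dx": 0, "dy": 0, "dz": 0, "spin": 0, "hand": 1}, {"dx": 0.1, "dy": 2, "dz": 0, "spin": 0, "hand": 1}, {"dx": 0, "dy": 0, "dz": 0, "spin": 0, "hand": 1}, {"dx": 0, "dy": 0, "dz": 0, "spin": 0, "hand": 1}]}}

```text
t: 12.58
eef_pos: [0.6052, 0.0717, 0.2871]
ee_rot: [0.294, 1.57, -2.902]
force: [0.3, -4.2, -1.1]
width: 0.0135
```

```bash
python3 st.py
```

```text
t 12.575 tcp [0.6052 0.0717 0.2871] down [-0.0005 -0.0001 -1.    ] jaw [-0.0544 -0.9985  0.0002] jaw ccw from +y deg 176.87895310058167 F [ 0.3023 -4.2008 -1.0996] Mo [-1.1199 -0.0922 -0.0198] w 0.013547022468887365 q [ 0.4382  0.3506 -0.2891 -0.0001 -0.9316  1.0782]
grasp pt [0.6051 0.0717 0.1281]
```

{"op": "apply_moves", "data": {"commands": [{"dx": 0, "dy": 0, "dz": 0.2, "spin": 0, "hand": 1}, {"dx": 0, "dy": 1, "dz": 0, "spin": 0, "hand": 1}, {"dx": 0.1, "dy": 1, "dz": 0, "spin": 0, "hand": 1}, {"dx": 0, "dy": 0, "dz": 0, "spin": 0, "hand": 1}, {"dx": 0, "dy": 0, "dz": 0, "spin": 0, "hand": 1}]}}

```text
t: 13.2
eef_pos: [0.6053, 0.0739, 0.2873]
ee_rot: [-0.506, 1.57, 2.581]
force: [-0.5, -0.5, -4.9]
width: 0.0135
```

{"op": "apply_moves", "data": {"commands": [{"dx": 0, "dy": 1, "dz": 0, "spin": 0, "hand": 1}, {"dx": 0, "dy": 0.5, "dz": 0, "spin": 0, "hand": 1}, {"dx": 0.1, "dy": 0.5, "dz": 0, "spin": 0, "hand": 1}, {"dx": 0, "dy": 0, "dz": 0, "spin": 0, "hand": 1}, {"dx": 0, "dy": 0, "dz": 0, "spin": 0, "hand": 1}]}}

```text
t: 13.82
eef_pos: [0.6054, 0.0757, 0.2874]
ee_rot: [0.198, 1.57, -2.998]
force: [-0.5, -1.5, -4.9]
width: 0.0137
```

{"op": "apply_moves", "data": {"commands": [{"dx": 0, "dy": 0.5, "dz": 0, "spin": 0, "hand": 1}, {"dx": 0, "dy": 0.5, "dz": 0, "spin": 0, "hand": 1}, {"dx": 0.1, "dy": 0.5, "dz": 0, "spin": 0, "hand": 1}, {"dx": 0, "dy": 0, "dz": 0, "spin": 0, "hand": 1}, {"dx": 0, "dy": 0, "dz": 0, "spin": 0, "hand": 1}]}}

```text
t: 14.45
eef_pos: [0.6055, 0.0773, 0.2875]
ee_rot: [-0.794, 1.571, 2.294]
force: [-0.6, -1.8, -5.0]
width: 0.0139
```

{"op": "apply_moves", "data": {"commands": [{"dx": 0, "dy": 0.5, "dz": 0, "spin": 0, "hand": 1}, {"dx": 0, "dy": 0.5, "dz": 0, "spin": 0, "hand": 1}, {"dx": 0.1, "dy": 0.3, "dz": 0, "spin": 0, "hand": 1}, {"dx": 0, "dy": 0, "dz": 0, "spin": 0, "hand": 1}, {"dx": 0, "dy": 0, "dz": 0, "spin": 0, "hand": 1}]}}

```text
t: 15.08
eef_pos: [0.6056, 0.0785, 0.2875]
ee_rot: [-0.117, 1.571, 2.97]
force: [-0.7, -1.7, -5.6]
width: 0.0137
```

```bash
python3 st.py
python3 - <<'E'
from h import *
a=viewer.grab_frame('side')[:,:,::-1];cv2.imwrite('pics/side9.png',cv2.resize(a[145:205,245:315],None,fx=9,fy=9,interpolation=cv2.INTER_CUBIC))
E
```

```text
t 15.075 tcp [0.6056 0.0785 0.2875] down [-0.0001  0.     -1.    ] jaw [-0.0545 -0.9985 -0.    ] jaw ccw from +y deg 176.8741036772652 F [-0.6558 -1.7401 -5.6149] Mo [-0.8617  0.2118  0.0097] w 0.013694326656864262 q [ 0.4483  0.352  -0.2859 -0.0001 -0.9331  1.0679]
grasp pt [0.6056 0.0785 0.1285]
```

View pics/side9.png

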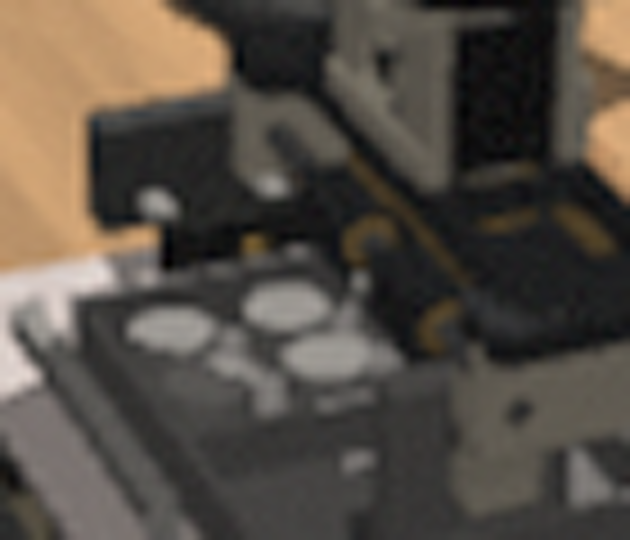

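Very near. I'll keep feeling forward in small steps.

{"op": "apply_moves", "data": {"commands": [{"dx": 0, "dy": 0.5, "dz": 0, "spin": 0, "hand": 1}, {"dx": 0, "dy": 0.5, "dz": 0, "spin": 0, "hand": 1}, {"dx": 0.1, "dy": 0.3, "dz": 0, "spin": 0, "hand": 1}, {"dx": 0, "dy": 0, "dz": 0, "spin": 0, "hand": 1}, {"dx": 0, "dy": 0, "dz": 0, "spin": 0, "hand": 1}]}}

```text
t: 15.75
eef_pos: [0.6058, 0.0798, 0.2875]
ee_rot: [-0.659, 1.571, 2.428]
force: [-0.3, -0.5, -6.3]
width: 0.0139
```

{"op": "apply_moves", "data": {"commands": [{"dx": 0, "dy": 0.3, "dz": 0, "spin": 0, "hand": 1}, {"dx": 0, "dy": 0.3, "dz": 0, "spin": 0, "hand": 1}, {"dx": 0, "dy": 0.3, "dz": 0, "spin": 0, "hand": 1}, {"dx": 0, "dy": 0, "dz": 0, "spin": 0, "hand": 1}, {"dx": 0, "dy": 0, "dz": 0, "spin": 0, "hand": 1}]}}

```text
t: 16.38
eef_pos: [0.6057, 0.0804, 0.2876]
ee_rot: [0.946, 1.57, -2.251]
force: [-0.7, -3.0, -4.5]
width: 0.0138
```

{"op": "apply_moves", "data": {"commands": [{"dx": 0, "dy": 0.2, "dz": 0, "spin": 0, "hand": 1}, {"dx": 0, "dy": 0.2, "dz": 0, "spin": 0, "hand": 1}, {"dx": 0, "dy": 0, "dz": 0, "spin": 0, "hand": 1}, {"dx": 0, "dy": 0, "dz": 0, "spin": 0, "hand": 1}, {"dx": 0, "dy": 0, "dz": 0, "spin": 0, "hand": 1}]}}

```text
t: 17.0
eef_pos: [0.6057, 0.0806, 0.2876]
ee_rot: [1.06, 1.57, -2.136]
force: [-1.7, -6.2, -4.3]
width: 0.0139
```

```bash
python3 st.py
```

```text
t 17.0 tcp [0.6057 0.0806 0.2876] down [-0.0005 -0.0008 -1.    ] jaw [-0.0548 -0.9985  0.0008] jaw ccw from +y deg 176.85724345083906 F [-1.6567 -6.1524 -4.2978] Mo [-2.6553  0.3353 -0.0076] w 0.013922141716802663 q [ 0.4517  0.3524 -0.2852  0.0006 -0.934   1.0639]
grasp pt [0.6056 0.0804 0.1286]
```

Contact: -6.2 N with a stiff rise at TCP y = 0.0806, against the 0.0815 predicted from the camera. So the tray is on the block itself, not just on the soft plunger. Next I set the weight down, then release.

{"op": "apply_moves", "data": {"commands": [{"dx": 0, "dy": 0, "dz": -0.2, "spin": 0, "hand": 1}, {"dx": 0, "dy": 0, "dz": -0.2, "spin": 0, "hand": 1}, {"dx": 0, "dy": 0, "dz": 0, "spin": 0, "hand": 1}, {"dx": 0, "dy": 0, "dz": 0, "spin": 0, "hand": 1}, {"dx": 0, "dy": 0, "dz": 0, "spin": 0, "hand": 1}]}}

```text
t: 17.62
eef_pos: [0.6057, 0.0805, 0.2874]
ee_rot: [1.266, 1.57, -1.93]
force: [-1.8, -6.6, -3.2]
width: 0.0139
```

```bash
python3 st.py
```

```text
t 17.625 tcp [0.6057 0.0805 0.2874] down [-0.0003 -0.0008 -1.    ] jaw [-0.0548 -0.9985  0.0008] jaw ccw from +y deg 176.85982904229434 F [-1.783  -6.5732 -3.2325] Mo [-2.6192  0.4697  0.039 ] w 0.013920129154222376 q [ 0.4516  0.3525 -0.2855  0.0007 -0.9334  1.0639]
grasp pt [0.6056 0.0804 0.1284]
```

{"op": "apply_moves", "data": {"commands": [{"dx": 0, "dy": 0, "dz": -0.2, "spin": 0, "hand": 1}, {"dx": 0, "dy": 0, "dz": -0.1, "spin": 0, "hand": 1}, {"dx": 0, "dy": 0, "dz": 0, "spin": 0, "hand": 1}, {"dx": 0, "dy": 0, "dz": 0, "spin": 0, "hand": 1}, {"dx": 0, "dy": 0, "dz": 0, "spin": 0, "hand": 1}], "grip_force": 20}}

```text
t: 18.25
eef_pos: [0.6057, 0.0805, 0.2873]
ee_rot: [1.544, 1.57, -1.653]
force: [-1.5, -6.3, -2.4]
width: 0.0137
```

```bash
python3 st.py
```

```text
t 18.25 tcp [0.6057 0.0805 0.2873] down [-0.0001 -0.0007 -1.    ] jaw [-0.0548 -0.9985  0.0007] jaw ccw from +y deg 176.86109882552938 F [-1.5406 -6.3496 -2.3556] Mo [-2.5671  0.6235  0.0538] w 0.0136708419482443 q [ 0.4516  0.3526 -0.2856  0.0007 -0.9329  1.0639]
grasp pt [0.6057 0.0804 0.1283]
```

{"op": "apply_moves", "data": {"commands": [{"dx": 0, "dy": 0, "dz": 0, "spin": 0, "hand": 1}, {"dx": 0, "dy": 0, "dz": 0, "spin": 0, "hand": 1}, {"dx": 0, "dy": 0, "dz": 0, "spin": 0, "hand": 1}, {"dx": 0, "dy": 0, "dz": 0, "spin": 0, "hand": 1}, {"dx": 0, "dy": 0, "dz": 0, "spin": 0, "hand": 1}], "grip_force": 5}}

```text
t: 18.88
eef_pos: [0.6058, 0.0805, 0.2874]
ee_rot: [1.822, 1.57, -1.374]
force: [-1.5, -6.7, -1.9]
width: 0.0142
```

```bash
python3 st.py
```

```text
t 18.875 tcp [0.6058 0.0805 0.2874] down [ 0.0001 -0.0006 -1.    ] jaw [-0.0549 -0.9985  0.0006] jaw ccw from +y deg 176.85413163611068 F [-1.4588 -6.7421 -1.8544] Mo [-2.5295  0.6183 -0.0145] w 0.014189097961595842 q [ 0.4516  0.3526 -0.2856  0.0007 -0.9328  1.0639]
grasp pt [0.6058 0.0804 0.1284]
```

{"op": "apply_moves", "data": {"commands": [{"dx": 0, "dy": 0, "dz": 0, "spin": 0, "hand": 0.8}, {"dx": 0, "dy": 0, "dz": 0, "spin": 0, "hand": 0.6}, {"dx": 0, "dy": 0, "dz": 0, "spin": 0, "hand": 0.5}, {"dx": 0, "dy": 0, "dz": 0, "spin": 0, "hand": 0.5}, {"dx": 0, "dy": 0, "dz": 0, "spin": 0, "hand": 0.5}]}}

```text
t: 19.5
eef_pos: [0.6059, 0.0812, 0.2869]
ee_rot: [-2.576, 1.57, 0.511]
force: [0.1, 0.5, 0.3]
width: 0.0433
```

```bash
python3 st.py
python3 - <<'E'
from h import *
a=viewer.grab_frame('side')[:,:,::-1];cv2.imwrite('pics/side10.png',cv2.resize(a[145:245,235:355],None,fx=6,fy=6,interpolation=cv2.INTER_CUBIC))
E
```

```text
t 19.5 tcp [0.6059 0.0812 0.2869] down [ 0.0003  0.0002 -1.    ] jaw [-0.0544 -0.9985 -0.0002] jaw ccw from +y deg 176.88330138282285 F [0.1117 0.4922 0.2588] Mo [-0.0115 -0.0049  0.0188] w 0.04325905205542173 q [ 0.4525  0.3533 -0.2854 -0.     -0.9318  1.064 ]
grasp pt [0.6059 0.0813 0.1279]
```

View pics/side10.png

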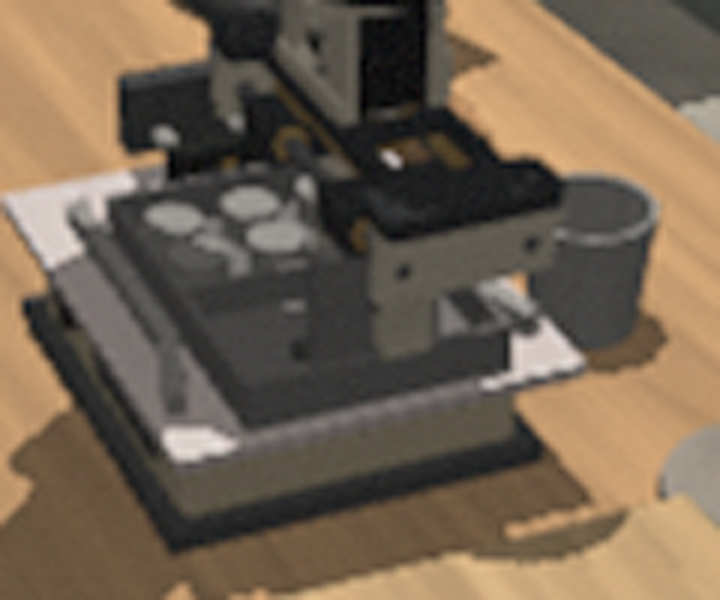

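{"op": "apply_moves", "data": {"commands": [{"dx": 0, "dy": 0, "dz": 8, "spin": 0, "hand": 0.5}, {"dx": 0, "dy": 0, "dz": 20, "spin": 0, "hand": 0.5}, {"dx": 0, "dy": 0, "dz": 35, "spin": 0, "hand": 0.5}, {"dx": 0, "dy": 0, "dz": 40, "spin": 0, "hand": 0.5}, {"dx": 0, "dy": 0, "dz": 30, "spin": 0, "hand": 0.5}]}}

```text
t: 20.18
eef_pos: [0.6058, 0.081, 0.4225]
ee_rot: [-2.792, 1.569, 0.295]
force: [0.3, 0.8, 0.2]
width: 0.0436
```

{"op": "apply_moves", "data": {"commands": [{"dx": -10, "dy": -50, "dz": 10, "spin": 0, "hand": 0.5}, {"dx": -10, "dy": -58, "dz": 0, "spin": 0, "hand": 0.5}, {"dx": -10, "dy": -58, "dz": 0, "spin": 0, "hand": 0.5}, {"dx": -10, "dy": -58, "dz": 0, "spin": 0, "hand": 0.5}, {"dx": -10, "dy": -50, "dz": 0, "spin": 0, "hand": 0.5}]}}

```text
t: 20.8
eef_pos: [0.555, -0.1949, 0.4307]
ee_rot: [3.012, 1.57, -0.184]
force: [0.6, 0.1, 0.8]
width: 0.0435
```

{"op": "apply_moves", "data": {"commands": [{"dx": -10, "dy": -50, "dz": 0, "spin": 0, "hand": 0.5}, {"dx": -10, "dy": -40, "dz": 0, "spin": 0, "hand": 0.5}, {"dx": 0, "dy": -20, "dz": 0, "spin": 0, "hand": 0.5}, {"dx": 0, "dy": 0, "dz": 0, "spin": 0, "hand": 0.5}, {"dx": 0, "dy": 0, "dz": 0, "spin": 0, "hand": 0.5}]}}

```text
t: 21.42
eef_pos: [0.536, -0.3023, 0.43]
ee_rot: [-2.283, 1.571, 0.804]
force: [0.6, 0.1, 0.1]
width: 0.0437
```

```bash
python3 st.py
python3 - <<'E'
from h import *
a=viewer.grab_frame('side')[:,:,::-1];cv2.imwrite('pics/side11.png',cv2.resize(a[145:245,235:355],None,fx=6,fy=6,interpolation=cv2.INTER_CUBIC))
cv2.imwrite('pics/side11f.png',a)
a=viewer.grab_frame('top')[:,:,::-1];cv2.imwrite('pics/top11.png',cv2.resize(a[130:240,130:265],None,fx=5.5,fy=5.4,interpolation=cv2.INTER_CUBIC))
cv2.imwrite('pics/top11f.png',a)
E
```

```text
t 21.425 tcp [ 0.536  -0.3023  0.43  ] down [ 0.0001  0.0001 -1.    ] jaw [-0.0542 -0.9985 -0.0002] jaw ccw from +y deg 176.89272795391008 F [0.6444 0.1227 0.0634] Mo [-0.0501 -0.019  -0.0326] w 0.04367827622370851 q [-0.1966  0.2466 -0.088  -0.0002 -1.2361  1.7132]
grasp pt [ 0.536  -0.3023  0.271 ]
```

View pics/side11.png

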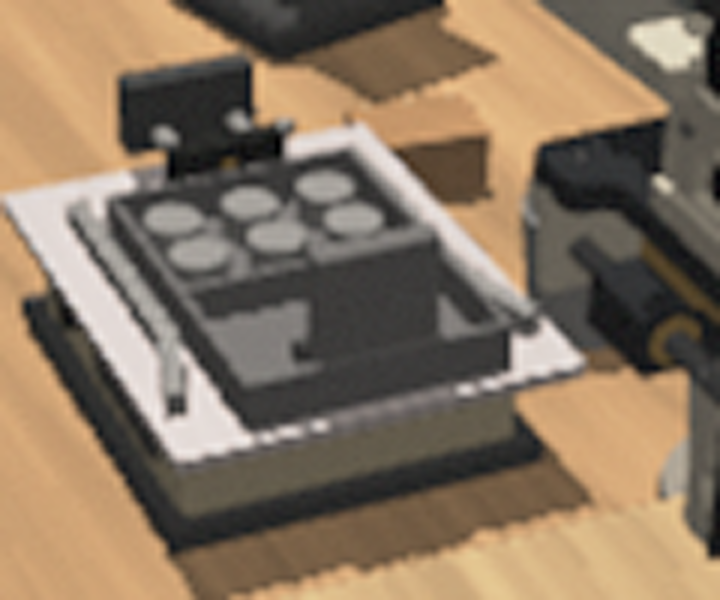

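View pics/top11.png

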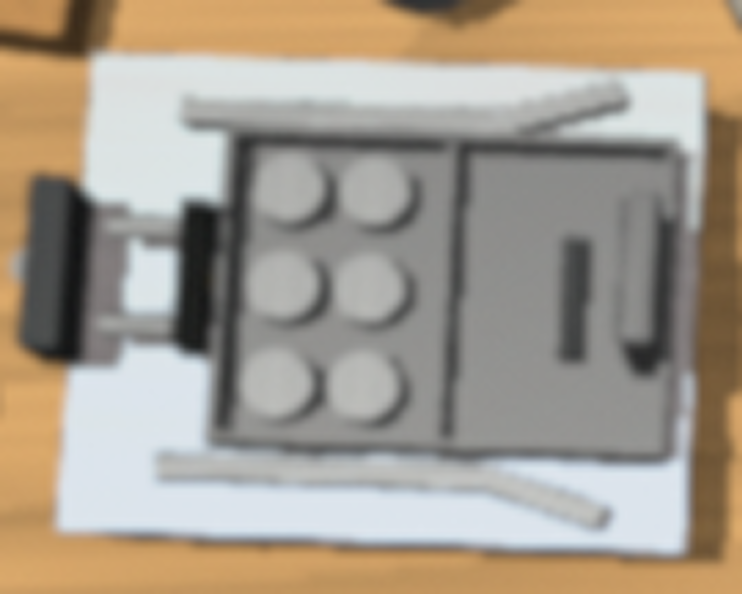

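View pics/top11f.png

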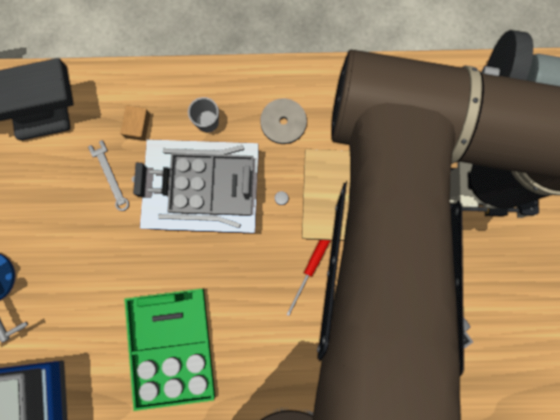

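Run:
```python
import cv2
a=cv2.imread('pics/top11f.png');cv2.imwrite('pics/z11.png',cv2.resize(a[150:215,155:205],None,fx=12,fy=9,interpolation=cv2.INTER_CUBIC))
```

```text
(no output)
```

View pics/z11.png

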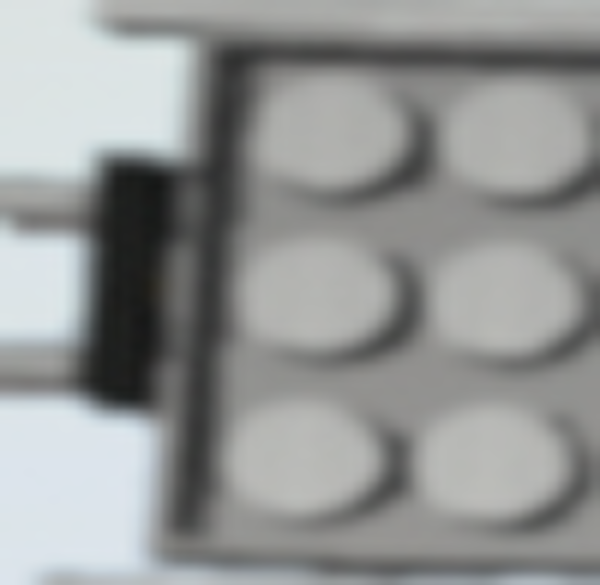

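Run:
```python
import cv2,numpy as np
a=cv2.imread('pics/top11f.png');b=cv2.imread('pics/top0.png')
for r in range(165,200,2): print(r,a[r,160:180].sum(1)//3 if 0 else a[r,160:180].astype(int).mean(1).astype(int),'|',b[r,160:180].astype(int).mean(1).astype(int))
print('colors',a[182,165:175].tolist())
```

```text
165 [226 225 222 219 218 218 218 219 219 204 166 123  79  56  72 112 148 169
 174 174] | [171 170 166 163 162 161 161 163 166 170 171 171 170 171 171 170 170 171
 171 171]
167 [225 221 195 149 119 114 118 129 146 151 135 107  70  54  75 113 149 168
 174 174] | [170 164 144 108  86  83  85  95 115 140 160 169 171 171 171 170 171 170
 170 170]
169 [203 195 163 102  46  32  31  32  40  59  72  70  53  54  75 107 135 149
 153 159] | [150 144 119  74  31  19  18  23  36  75 119 150 161 161 162 165 170 170
 170 171]
171 [161 148 117  71  35  30  29  24  30  54  79  82  62  55  76 106 131 138
 135 129] | [117 108  86  49  22  19  19  13  11  36  69  95 104 104 113 136 162 171
 172 172]
173 [132 120  92  57  34  29  30  26  31  56  80  81  63  57  78 107 132 140
 141 139] | [ 96  87  67  39  23  18  19  15  12  31  62  83  90  92 102 132 160 170
 171 171]
175 [141 123  86  48  32  30  29  26  31  54  72  72  58  65  94 123 137 141
 142 144] | [104  90  61  33  19  19  19  17  15  33  64  85  90  92 104 133 162 171
 171 170]
177 [217 187 125  64  34  29  30  30  47  77  91  74  56  71 105 133
[... 1449 characters left out ...]
 122 151 169 173 173
 173 173]
195 [220 208 178 142 121 113 102  97 109 109  80  58  74 109 138 152 161 168
 172 175] | [164 154 130 104  88  82  71  58  64  81  90  95 105 135 162 172 173 173
 172 172]
197 [228 227 225 223 222 220 210 185 154 120  77  55  76 114 151 171 179 181
 182 184] | [173 171 170 168 166 164 157 149 144 146 146 145 148 157 168 173 172 173
 172 172]
199 [227 227 227 227 227 227 224 204 162 117  74  55  83 126 163 180 182 183
 183 184] | [172 173 172 173 173 172 173 173 172 172 172 173 173 172 173 172 173 173
 172 172]
colors [[30, 31, 30], [27, 29, 28], [30, 35, 37], [60, 64, 66], [93, 96, 97], [100, 102, 101], [73, 74, 74], [55, 56, 55], [81, 81, 81], [124, 125, 125]]
```

The top view shows the tray between the rails, flat, with its nose at the block (column ~168). The pixels leave about 1 mm of doubt about the gap. I'll check with a gentle push on the back of the grip with closed fingers.

{"op": "apply_moves", "data": {"commands": [{"dx": 10, "dy": 45, "dz": 0, "spin": 0, "hand": 1}, {"dx": 12, "dy": 60, "dz": 0, "spin": 0, "hand": 1}, {"dx": 12, "dy": 60, "dz": 0, "spin": 0, "hand": 1}, {"dx": 12, "dy": 60, "dz": 0, "spin": 0, "hand": 1}, {"dx": 12, "dy": 55, "dz": 0, "spin": 0, "hand": 1}], "grip_force": 20}}

```text
t: 22.15
eef_pos: [0.5937, -0.0197, 0.4304]
ee_rot: [-2.806, 1.57, 0.283]
force: [0.9, -0.3, 0.5]
width: 0.0021
```

{"op": "apply_moves", "data": {"commands": [{"dx": 9, "dy": 38, "dz": 0, "spin": 0, "hand": 1}, {"dx": 0, "dy": 0, "dz": -40, "spin": 0, "hand": 1}, {"dx": 0, "dy": 0, "dz": -45, "spin": 0, "hand": 1}, {"dx": 0, "dy": 0, "dz": -40, "spin": 0, "hand": 1}, {"dx": 0, "dy": 0, "dz": -17, "spin": 0, "hand": 1}]}}

```text
t: 22.78
eef_pos: [0.602, 0.0159, 0.2858]
ee_rot: [0.306, 1.568, -2.889]
force: [0.3, -1.1, 1.5]
width: -0.0001
```

```bash
python3 st.py
python3 - <<'E'
from h import *
a=viewer.grab_frame('side')[:,:,::-1];cv2.imwrite('pics/side12.png',cv2.resize(a[145:245,235:355],None,fx=6,fy=6,interpolation=cv2.INTER_CUBIC))
E
```

```text
t 22.775 tcp [0.602  0.0159 0.2858] down [-0.003  -0.0008 -1.    ] jaw [-0.0534 -0.9986  0.0009] jaw ccw from +y deg 176.94027116720633 F [ 0.2689 -1.0746  1.5247] Mo [-0.0629 -0.0251  0.0187] w -0.00013672688019679717 q [ 0.3504  0.3421 -0.3056 -0.0004 -0.9263  1.1672]
grasp pt [0.6015 0.0158 0.1268]
```

View pics/side12.png

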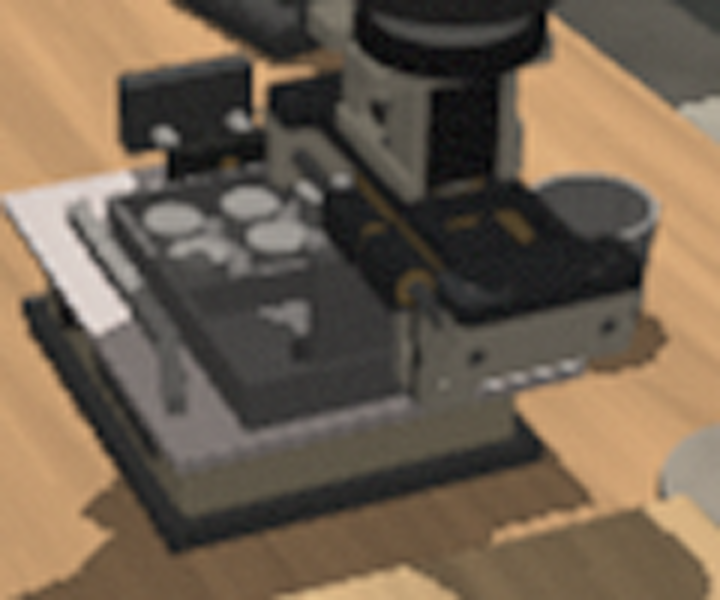

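{"op": "apply_moves", "data": {"commands": [{"dx": 0.5, "dy": 8, "dz": 0, "spin": 0, "hand": 1}, {"dx": 0.5, "dy": 10, "dz": 0, "spin": 0, "hand": 1}, {"dx": 0.5, "dy": 8, "dz": 0, "spin": 0, "hand": 1}, {"dx": 0, "dy": 3, "dz": 0, "spin": 0, "hand": 1}, {"dx": 0, "dy": 0, "dz": 0, "spin": 0, "hand": 1}]}}

```text
t: 23.45
eef_pos: [0.6043, 0.0444, 0.2882]
ee_rot: [-2.76, 1.57, 0.328]
force: [0.2, -0.7, 0.2]
width: 0.0002
```

{"op": "apply_moves", "data": {"commands": [{"dx": 0, "dy": 0.7, "dz": 0, "spin": 0, "hand": 1}, {"dx": 0, "dy": 0.7, "dz": 0, "spin": 0, "hand": 1}, {"dx": 0, "dy": 0.6, "dz": 0, "spin": 0, "hand": 1}, {"dx": 0, "dy": 0, "dz": 0, "spin": 0, "hand": 1}, {"dx": 0, "dy": 0, "dz": 0, "spin": 0, "hand": 1}]}}

```text
t: 24.08
eef_pos: [0.6043, 0.046, 0.2879]
ee_rot: [0.733, 1.571, -2.463]
force: [0.1, -0.8, 0.2]
width: 0.0008
```

{"op": "apply_moves", "data": {"commands": [{"dx": 0, "dy": 0.5, "dz": 0, "spin": 0, "hand": 1}, {"dx": 0, "dy": 0.5, "dz": 0, "spin": 0, "hand": 1}, {"dx": 0, "dy": 0.3, "dz": 0, "spin": 0, "hand": 1}, {"dx": 0, "dy": 0, "dz": 0, "spin": 0, "hand": 1}, {"dx": 0, "dy": 0, "dz": 0, "spin": 0, "hand": 1}]}}

```text
t: 24.7
eef_pos: [0.6043, 0.0474, 0.2879]
ee_rot: [-3.021, 1.571, 0.066]
force: [-0.2, -0.0, -1.0]
width: 0.0009
```

{"op": "apply_moves", "data": {"commands": [{"dx": 0, "dy": 0.7, "dz": 0, "spin": 0, "hand": 1}, {"dx": 0, "dy": 0.7, "dz": 0, "spin": 0, "hand": 1}, {"dx": 0, "dy": 0.6, "dz": 0, "spin": 0, "hand": 1}, {"dx": 0, "dy": 0, "dz": 0, "spin": 0, "hand": 1}, {"dx": 0, "dy": 0, "dz": 0, "spin": 0, "hand": 1}]}}

```text
t: 25.32
eef_pos: [0.6043, 0.0494, 0.2878]
ee_rot: [0.365, 1.571, -2.832]
force: [0.1, 0.1, -0.1]
width: 0.0005
```

{"op": "apply_moves", "data": {"commands": [{"dx": 0, "dy": 0.5, "dz": 0, "spin": 0, "hand": 1}, {"dx": 0, "dy": 0.5, "dz": 0, "spin": 0, "hand": 1}, {"dx": 0, "dy": 0.3, "dz": 0, "spin": 0, "hand": 1}, {"dx": 0, "dy": 0, "dz": 0, "spin": 0, "hand": 1}, {"dx": 0, "dy": 0, "dz": 0, "spin": 0, "hand": 1}]}}

```text
t: 25.95
eef_pos: [0.6043, 0.0507, 0.2878]
ee_rot: [-0.67, 1.571, 2.417]
force: [-0.2, -0.2, 0.4]
width: 0.0004
```

{"op": "apply_moves", "data": {"commands": [{"dx": 0, "dy": 0.4, "dz": 0, "spin": 0, "hand": 1}, {"dx": 0, "dy": 0.4, "dz": 0, "spin": 0, "hand": 1}, {"dx": 0, "dy": 0, "dz": 0, "spin": 0, "hand": 1}, {"dx": 0, "dy": 0, "dz": 0, "spin": 0, "hand": 1}, {"dx": 0, "dy": 0, "dz": 0, "spin": 0, "hand": 1}]}}

```text
t: 26.58
eef_pos: [0.6043, 0.0515, 0.2879]
ee_rot: [-2.386, 1.571, 0.701]
force: [-0.6, -0.2, 0.2]
width: 0.0006
```

{"op": "apply_moves", "data": {"commands": [{"dx": 0, "dy": 0.4, "dz": 0, "spin": 0, "hand": 1}, {"dx": 0, "dy": 0.4, "dz": 0, "spin": 0, "hand": 1}, {"dx": 0, "dy": 0, "dz": 0, "spin": 0, "hand": 1}, {"dx": 0, "dy": 0, "dz": 0, "spin": 0, "hand": 1}, {"dx": 0, "dy": 0, "dz": 0, "spin": 0, "hand": 1}]}}

```text
t: 27.2
eef_pos: [0.6043, 0.0523, 0.2879]
ee_rot: [2.372, 1.571, -0.824]
force: [-0.4, 1.0, 0.0]
width: 0.0007
```

{"op": "apply_moves", "data": {"commands": [{"dx": 0, "dy": 0.4, "dz": 0, "spin": 0, "hand": 1}, {"dx": 0, "dy": 0.3, "dz": 0, "spin": 0, "hand": 1}, {"dx": 0, "dy": 0, "dz": 0, "spin": 0, "hand": 1}, {"dx": 0, "dy": 0, "dz": 0, "spin": 0, "hand": 1}, {"dx": 0, "dy": 0, "dz": 0, "spin": 0, "hand": 1}]}}

```text
t: 27.82
eef_pos: [0.6043, 0.053, 0.2879]
ee_rot: [2.137, 1.571, -1.059]
force: [-0.2, 1.0, 0.3]
width: 0.0002
```

{"op": "apply_moves", "data": {"commands": [{"dx": 0, "dy": 0.4, "dz": 0, "spin": 0, "hand": 1}, {"dx": 0, "dy": 0.3, "dz": 0, "spin": 0, "hand": 1}, {"dx": 0, "dy": 0, "dz": 0, "spin": 0, "hand": 1}, {"dx": 0, "dy": 0, "dz": 0, "spin": 0, "hand": 1}, {"dx": 0, "dy": 0, "dz": 0, "spin": 0, "hand": 1}]}}

```text
t: 28.45
eef_pos: [0.6043, 0.0536, 0.2879]
ee_rot: [1.039, 1.571, -2.158]
force: [0.8, -3.5, 0.1]
width: 0.0001
```

```bash
python3 st.py
python3 - <<'E'
from h import *
a=viewer.grab_frame('top')[:,:,::-1];cv2.imwrite('pics/top13.png',cv2.resize(a[130:240,170:290],None,fx=5.5,fy=5.4,interpolation=cv2.INTER_CUBIC))
a=viewer.grab_frame('side')[:,:,::-1];cv2.imwrite('pics/side13.png',cv2.resize(a[145:245,235:355],None,fx=6,fy=6,interpolation=cv2.INTER_CUBIC))
E
```

```text
t 28.45 tcp [0.6043 0.0536 0.2879] down [-0.0001 -0.0002 -1.    ] jaw [-0.0546 -0.9985  0.0002] jaw ccw from +y deg 176.86808373846932 F [ 0.7764 -3.4524  0.1059] Mo [-0.786  -0.154  -0.0383] w 0.00012526318467342144 q [ 0.4101  0.3456 -0.2949  0.0001 -0.9305  1.1059]
grasp pt [0.6043 0.0535 0.1289]
```

View pics/side13.png

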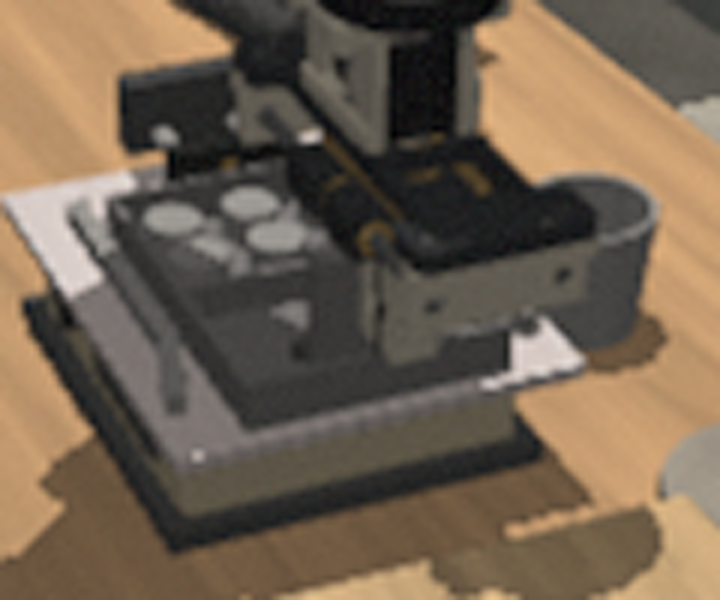

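View pics/top13.png

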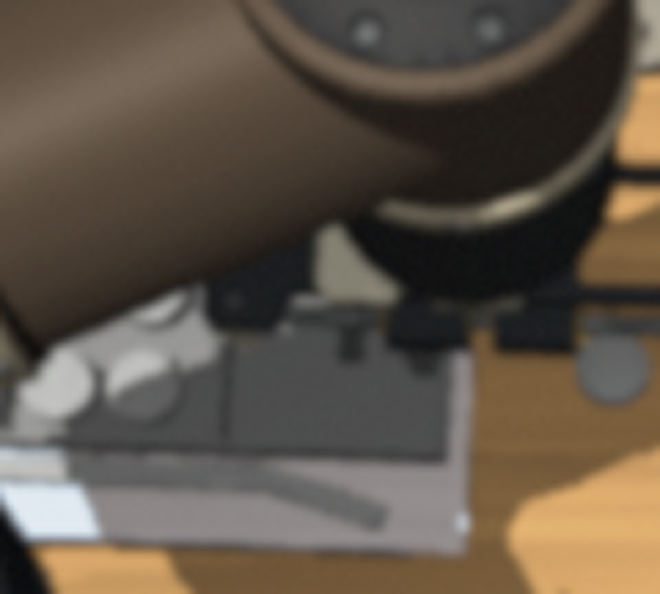

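Contact at TCP y ≈ 0.0535 with -3.5 N. I'll press in small steps to about 7 N to see whether the tray slides or stands firm.

{"op": "apply_moves", "data": {"commands": [{"dx": 0, "dy": 0.2, "dz": 0, "spin": 0, "hand": 1}, {"dx": 0, "dy": 0, "dz": 0, "spin": 0, "hand": 1}, {"dx": 0, "dy": 0, "dz": 0, "spin": 0, "hand": 1}, {"dx": 0, "dy": 0, "dz": 0, "spin": 0, "hand": 1}, {"dx": 0, "dy": 0, "dz": 0, "spin": 0, "hand": 1}]}}

```text
t: 29.18
eef_pos: [0.6042, 0.0537, 0.2878]
ee_rot: [0.792, 1.57, -2.405]
force: [0.2, -4.6, 0.5]
width: 0.0004
```

```bash
python3 st.py|head -c 800
```

```text
t 29.175 tcp [0.6042 0.0537 0.2878] down [-0.0003 -0.0003 -1.    ] jaw [-0.0547 -0.9985  0.0003] jaw ccw from +y deg 176.86692907395133 F [ 0.1654 -4.5646  0.521 ] Mo [-1.7534 -0.1333 -0.0081] w 0.00035956908723835896 q [ 0.4104  0.3456 -0.295   0.0002 -0.9306  1.1056]
grasp pt [0.6042 0.0537 0.1288]
```

{"op": "apply_moves", "data": {"commands": [{"dx": 0, "dy": 0, "dz": 0, "spin": 0, "hand": 1}, {"dx": 0, "dy": 0, "dz": 0, "spin": 0, "hand": 1}, {"dx": 0, "dy": 0, "dz": 0, "spin": 0, "hand": 1}, {"dx": 0, "dy": 0, "dz": 0, "spin": 0, "hand": 1}, {"dx": 0, "dy": 0, "dz": 0, "spin": 0, "hand": 1}]}}

```text
t: 29.8
eef_pos: [0.6042, 0.0537, 0.2878]
ee_rot: [0.842, 1.57, -2.355]
force: [0.8, -5.4, 0.4]
width: 0.0003
```

```bash
for i in 1 2 3 4; do python3 - <<'E'
from h import *
from station import status
viewer.grab_frame('side');s=status.get_state();print(np.round(s['t'],3),np.round(s['force'],2),np.round(s['moment'],2),np.round(s['eef_pos'],5))
E
done
```

```text
29.85 [ 0.7  -6.54  0.32] [-1.77 -0.15 -0.02] [0.60421 0.05371 0.28784]
29.9 [ 0.1  -5.42  0.07] [-1.79 -0.12  0.04] [0.60421 0.05371 0.28781]
29.95 [-0.97 -5.61  0.07] [-1.79 -0.18 -0.03] [0.60421 0.05371 0.28785]
30.0 [-1.04 -5.31 -0.29] [-1.77 -0.18 -0.05] [0.60421 0.05371 0.28782]
```

{"op": "apply_moves", "data": {"commands": [{"dx": 0, "dy": 0.2, "dz": 0, "spin": 0, "hand": 1}, {"dx": 0, "dy": 0, "dz": 0, "spin": 0, "hand": 1}, {"dx": 0, "dy": 0, "dz": 0, "spin": 0, "hand": 1}, {"dx": 0, "dy": 0, "dz": 0, "spin": 0, "hand": 1}, {"dx": 0, "dy": 0, "dz": 0, "spin": 0, "hand": 1}]}}

```text
t: 30.62
eef_pos: [0.6041, 0.0538, 0.2878]
ee_rot: [0.817, 1.57, -2.379]
force: [-0.4, -6.8, 0.4]
width: 0.0004
```

```bash
for i in 1 2 3; do python3 - <<'E'
from h import *
from station import status
viewer.grab_frame('side');s=status.get_state();print(np.round(s['t'],3),np.round(s['force'],2),np.round(s['moment'],2),np.round(s['eef_pos'],5))
E
done
```

```text
30.675 [ 0.07 -6.16 -0.3 ] [-1.96 -0.03  0.02] [0.60415 0.05379 0.28785]
30.725 [ 1.28 -5.88  0.47] [-1.91 -0.05 -0.03] [0.60415 0.05377 0.28784]
30.775 [ 0.26 -6.09  0.28] [-2.02 -0.07  0.03] [0.60415 0.05379 0.28782]
```

{"op": "apply_moves", "data": {"commands": [{"dx": 0, "dy": 0.2, "dz": 0, "spin": 0, "hand": 1}, {"dx": 0, "dy": 0.1, "dz": 0, "spin": 0, "hand": 1}, {"dx": 0, "dy": 0, "dz": 0, "spin": 0, "hand": 1}, {"dx": 0, "dy": 0, "dz": 0, "spin": 0, "hand": 1}, {"dx": 0, "dy": 0, "dz": 0, "spin": 0, "hand": 1}]}}

```text
t: 31.4
eef_pos: [0.6041, 0.0539, 0.2878]
ee_rot: [0.908, 1.57, -2.289]
force: [-0.3, -6.4, 0.1]
width: 0.0005
```

```bash
for i in 1 2 3; do python3 - <<'E'
from h import *
from station import status
viewer.grab_frame('side');s=status.get_state();print(np.round(s['t'],3),np.round(s['force'],2),np.round(s['moment'],2),np.round(s['eef_pos'],5))
E
done
```

```text
31.45 [ 0.22 -6.72  0.  ] [-2.35 -0.05 -0.02] [0.6041  0.05391 0.28784]
31.5 [-0.38 -6.56  0.61] [-2.32 -0.06 -0.02] [0.6041  0.05388 0.28783]
31.55 [-0.22 -6.35 -0.06] [-2.36 -0.06 -0.05] [0.60408 0.05388 0.28782]
```

The force keeps rising (moment 1.8 → 2.35 N m) while the TCP moves less than 0.2 mm. The tray stands firm against the block, so I retreat.

{"op": "apply_moves", "data": {"commands": [{"dx": 0, "dy": -2, "dz": 0, "spin": 0, "hand": 1}, {"dx": -0.5, "dy": -10, "dz": 0, "spin": 0, "hand": 1}, {"dx": -0.5, "dy": -15, "dz": 0, "spin": 0, "hand": 1}, {"dx": 0, "dy": 0, "dz": 40, "spin": 0, "hand": 1}, {"dx": 0, "dy": 0, "dz": 50, "spin": 0, "hand": 1}]}}

```text
t: 32.17
eef_pos: [0.6029, 0.0263, 0.3778]
ee_rot: [0.298, 1.568, -2.899]
force: [0.4, 0.6, 0.9]
width: 0.0005
```

{"op": "apply_moves", "data": {"commands": [{"dx": -5, "dy": -45, "dz": 50, "spin": 0, "hand": 1}, {"dx": -10, "dy": -60, "dz": 0, "spin": 0, "hand": 1}, {"dx": -10, "dy": -60, "dz": 0, "spin": 0, "hand": 1}, {"dx": -10, "dy": -60, "dz": 0, "spin": 0, "hand": 1}, {"dx": -10, "dy": -60, "dz": 0, "spin": 0, "hand": 1}]}}

```text
t: 32.8
eef_pos: [0.5576, -0.2568, 0.4245]
ee_rot: [-2.935, 1.57, 0.152]
force: [1.2, 0.9, 0.7]
width: 0.0005
```

{"op": "apply_moves", "data": {"commands": [{"dx": -5, "dy": -30, "dz": 0, "spin": 0, "hand": 1}, {"dx": 0, "dy": 0, "dz": 0, "spin": 0, "hand": 1}, {"dx": 0, "dy": 0, "dz": 0, "spin": 0, "hand": 1}, {"dx": 0, "dy": 0, "dz": 0, "spin": 0, "hand": 1}, {"dx": 0, "dy": 0, "dz": 0, "spin": 0, "hand": 1}]}}

```text
t: 33.42
eef_pos: [0.5539, -0.2834, 0.4244]
ee_rot: [3.099, 1.57, -0.096]
force: [-0.3, 0.1, 0.6]
width: 0.0005
```

```bash
python3 st.py
python3 - <<'E'
from h import *
a=viewer.grab_frame('side')[:,:,::-1];cv2.imwrite('pics/side14.png',a)
a=viewer.grab_frame('top')[:,:,::-1];cv2.imwrite('pics/top14.png',cv2.resize(a[130:240,130:265],None,fx=5.5,fy=5.4,interpolation=cv2.INTER_CUBIC))
for r in (165,175,183,191,199): print(r,a[r,160:180].astype(int).mean(1).astype(int))
E
```

```text
t 33.425 tcp [ 0.5539 -0.2834  0.4244] down [ 0.0003 -0.     -1.    ] jaw [-0.0531 -0.9986  0.    ] jaw ccw from +y deg 176.95340346244953 F [-0.3082  0.125   0.6351] Mo [0.0061 0.0023 0.0464] w 0.0005465347232997855 q [-0.1596  0.2609 -0.0816 -0.     -1.2279  1.6773]
grasp pt [ 0.554  -0.2834  0.2654]
165 [228 228 226 222 221 221 221 222 222 208 171 125  81  56  74 112 151 172
 178 177]
175 [144 125  88  49  32  31  30  27  32  55  74  74  59  66  96 124 139 144
 145 147]
183 [224 189 118  50  31  30  26  34  62  95  99  72  57  82 126 163 179 181
 181 181]
191 [123  87  50  33  33  30  31  53  90 105  83  58  73 110 137 147 147 146
 145 143]
199 [230 230 230 230 230 230 227 208 163 115  71  57  86 131 169 184 186 186
 187 187]
```

View pics/side14.png

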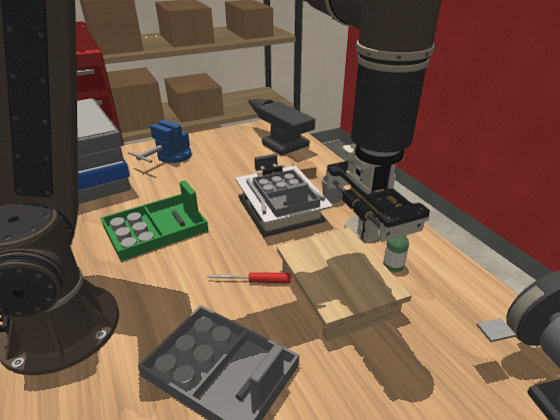

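View pics/top14.png

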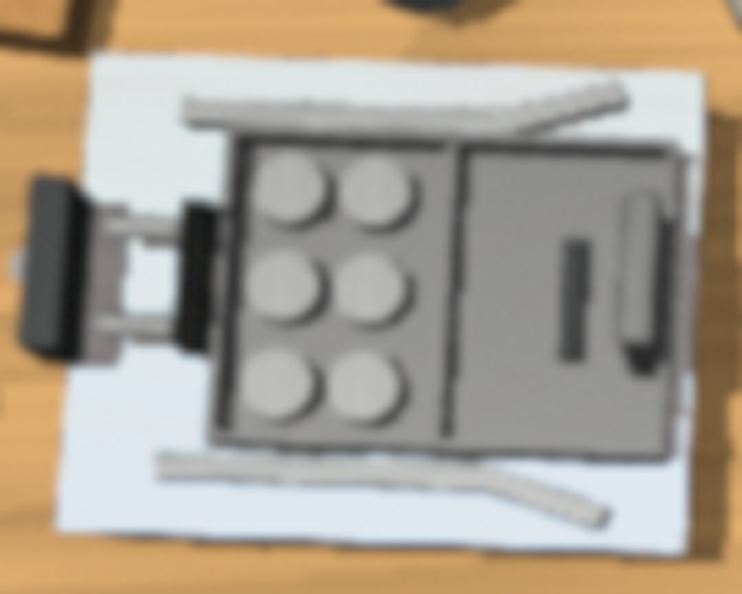

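The tray's pixels did not change through the second push, so it is seated on the block, flat and between the rails. The arm is clear, so I hand in.

```bash
python3 -c "
from station import arm
print(arm.job_done())"
```

```text
the job is handed in; nothing more can be done
None
```

I slid the smaller grey tray by its grip off the riser, across the gap and between the dock rails. I pressed it against the stop block at about 6.5 N, let it go and handed the job in at about 33.5 s of the 58 s allowed. No verdict was reported.

- **Crossing:** I carried the tray about 2 mm above the riser's top, never more than about 3 mm, rather than strictly sliding it. In the side view its nose sat about 1 px (roughly 2 mm) lower than a level tray would, a tilt of about 0.01 rad. It brushed the far rail once, so I moved it back about 3.5 mm.
- **Seating:** the block was felt at a tool position of y = 0.0806 m, where the cameras had predicted 0.0815 m. After letting go, I pushed the back of the grip with closed fingers at about 6.5–7 N. The tray stood firm and its pixels did not change.
- **Last checks:** the last views show the tray lying flat between the rails with its nose at the block. The arm was clear of everything, and I saw no sign that the slug, cup, bottle or screwdriver had moved, though the bottle was only in view from the side.
- **Not settled:** from the top-view pixels alone, a gap of up to about 1 mm between nose and block could not be ruled out. I could not read the plunger directly, so the push is my evidence that the tray is home.

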